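# Rake a dropped hinge out of the gap between two beams

## Robot

A 6-joint arm with a two-finger parallel gripper is mounted at the origin on the work surface. World frame = base frame: x ahead of the robot, y to its left, z up, the work surface at z = 0. Lengths are in m, angles in rad, forces in N, time in s.
With the tool pointing down it reaches from about 0.35 to 0.85 m from the base axis. Payload 8.1 kg.
Tool frame: the origin (TCP) lies midway between the tips of the shut fingers; the grasp point (between the pads) lies 19 mm behind it (robot.tcp_to_grasp is the distance from the TCP to the grasp point, in m); z points along the fingers, y is the direction in which the jaws open and shut (so a half turn about z gives the same grasp; the last joint's range is limited). The gripper opens to 93 mm and grips with 3 to 60 N. Pads are 15 mm wide; open, the fingers measure 128 mm over their backs; the gripper's body (75 mm by 188 mm) begins 65 mm behind the grasp point.
Start: joints at [1.021, 0.13, 1.488, -0, 1.523, -0.085], TCP at [0.269, 0.536, 0.219] pointing down, gripper open.
Joint ranges: [-2.96, 2.96], [-0.89, 2.26], [0.02, 2.5], [-1.34, 4.48], [0, 2.73], [-2.66, 2.66]. Speed limits (rad/s): [2.39, 2.39, 2.79, 3.14, 3.14, 3.14].

## Interface

Orientations are given as a rotation vector (axis times angle).
In Python, from plant import robot gives the robot as it stands.
- The arm moves only by the tool send_rows, never from a script. Its argument "series" is a list of rows, each an object of numbers: "wx", "wy", "wz": the turn, a rotation vector about the world's x, y, z in rad; "dx", "dy", "dz": the shift along the world's x, y, z in cm; "fingers": the closure in counts, from 0 (fully open) to 255 (shut). In form: [{"wx": .., "wy": .., "wz": .., "dx": .., "dy": .., "dz": .., "fingers": ..}, ...]. A call has 1 to 20 rows; each row shifts and turns the pose as measured when the row begins; what a row does not reach is not made up. A row lasts 1/12 s, in which the tool goes at most 41.7 mm and 7.16 degrees, less where a joint would pass 70% of its speed; a pose out of reach is approached as far as the arm can. A call is refused whole if a number of a shift passes 4.17 or a number of a turn 0.125, either way. A call with a gripper value outside its range is refused whole. The fingers move at their own pace and stop on an object; "newtons" is the grip in N (left out, the last holds). Time passes only in rows, so rows that do not move let the fingers close. It gives the time, the measured TCP pose, the force and the opening at its end, in the units of the state.
- robot.read_state(): the state, without advancing time (a new reading comes with each control period).
- robot.read_camera(name): name is "scene" or "top" or "wrist"; returns the picture (420x560x3 uint8, red, green, blue); there is no depth.
- robot.camera_info(name): a dict with "intrinsics" (3x3 intrinsics, pixels), "extrinsics" (4x4, takes a point from world to camera coordinates); the wrist camera has in their place "tool_from_camera" (4x4, takes a point from camera to tool coordinates, whose origin is the TCP and whose axes are the flange's). Camera axes: x right, y up, looking along -z (the intrinsics and any distortion apply to the point x, -y, -z); pixel columns grow to the right and rows downward; lengths in m; the calibration is good to about 2 mm. A picture is of the moment at which its call begins: read the wrist's pose just before it. camera_info takes no time and is no camera call.
- robot.close_job(): hands the job in, once; it reports no verdict.
The state is a dict: "t": time; "q": joint angles; "dq": joint speeds; "joint_torque": joint torques, N m; "tool_pos": TCP position; "orientation": TCP orientation; "force": force on the tool from outside, world axes, zero at the start; "wrist_torque": the same for the moment, N m; "opening": finger opening in m.
Only numpy, scipy, OpenCV 4.12 (cv2) and the standard library are available. Lean on these libraries where they do the work, as an engineer would, in place of code of your own. Each camera call takes 0.05 s, during which the arm holds its last target.

## Task

A brass hinge has slipped into the narrow gap between the two beams, partly under the dark cross board. Take the bent rod from its stand and with the rod alone, never the gripper, rake the hinge along the gap and out of its open end until all of it lies clear of the beams on the plank; feel your way along the uneven plank with a light touch and never lean hard on the rod. Then hang the rod back upright in its stand as it was, leaving the glue bottle, the puppet head and the jar alone.

Things in the scene. Friction and masses are not known exactly. Their poses are not given: they have to be found in the camera images.
- gap: Two fixed parallel beams, 270 mm long, 50 mm wide, tops 75 mm above the bench, standing on a rough plank, with a 36 mm wide gap between them. Origin: on the bench, mid-gap, at its open end (mouth). x runs along the gap into it (beams from x = 0 to 270 mm), y across, z up. A block closes the gap from x = 240 mm on.
- cover (a point): Middle of the near edge, at top height, of the dark cross board that bridges both beams (gap frame: x = 163, z = 100 mm). It is 25 mm thick, 160 mm across, and covers the gap from x = 163 to 253 mm, underside 75 mm above the bench; two screw heads on it reach 130 mm. Axes as the gap's.
- plank: Fixed rough-sawn plank, 150 mm wide, under the beams: the floor of the gap; it runs on 140 mm before the mouth. Origin on its centre line near the mouth, axes as the gap's. Its top is NOT flat: 14 to 26 mm above the bench, level where the hinge starts, then rising and dipping by about 5 mm over 60 mm lengths towards and past the mouth. The height is not known exactly and must be felt.
- hinge: The dropped part: a closed brass butt hinge lying flat, 46 mm long (x), 26 mm wide (y), leaf 5 mm thick with an 8 mm thick barrel along its +y edge, 35 to 70 g. Origin: centre of its underside. Starts with its length along the gap, centre 135 to 175 mm inside the mouth, its far end near or under the cross board.
- rod: Bent steel rod with upright red handle, 110 to 210 g. Origin: centre of the handle, 26 x 26 mm, 80 mm tall (z up, sides along x and y); below it a brass collar, radius 17 mm (z = -46 to -40 mm). A 6 mm thick shaft goes straight down to z = -115 mm, turns to +x for 60 mm, then down as a toe ending at z = -135 mm. Hangs upright in the stand, toe pointing away from the post.
- toe (a point): The rounded lower end of the rod's toe, at (60, 0, -135) mm in the rod's frame.
- stand: Fixed wooden post with a level steel fork, top 125 mm above the bench. Origin on the bench under the hung rod's shaft. The fork opens to -x, where the hung rod's toe points (rod x = stand -x). Its slot is 16 mm wide, closed 8 mm behind the shaft, prongs 26 mm then flared to x = -43 mm; post at x = 37 to 57 mm. The rod can be lifted straight up, or lifted a little and slid out to -x.
- hang (a point): Where the rod's origin is when the rod hangs in the stand, 171 mm above the bench, on the shaft line; axes as the stand's.
- glue: White glue bottle, 48 mm across, 110 mm tall, loose; leave alone. Origin at its underside.
- head: Turned wooden puppet head, 60 mm across, 90 mm tall, loose; leave alone. Origin at its underside.
- jar: Amber jar, 52 mm across, 70 mm tall, loose; leave alone. Origin at its underside.

How it is judged:
By the outcome, as a careful person would: the job done as asked, in the order asked, and still so for the second after the job is handed in, with the robot touching nothing.
It also fails if it takes over 72 s, if anything falls off the work surface, if the arm or the gripper's body presses on something with over 40 N, if the wrist force passes 120 N, or if a joint passes its speed limit or range.

## Working session

There is one attempt and no reset: what is moved stays moved. The work goes in short steps, Python scripts to look and compute and a tool call to move; the robot and the scene stay as the last step left them, time stands still between calls to the robot, and variables do not carry over. Pictures are saved under pics/ and viewed, and the job is handed in when it is done.

Besides the shell and the picture viewer there is one more tool, called by a JSON object that holds its "fn" and its "kwargs". send_rows: Moves the arm, as the interface text tells. Its arguments: {"type":"object","properties":{"series":{"type":"array","items":{"type":"object","properties":{"wx":{"type":"number"},"wy":{"type":"number"},"wz":{"type":"number"},"dx":{"type":"number"},"dy":{"type":"number"},"dz":{"type":"number"},"fingers":{"type":"number"}}}},"newtons":{"type":"number"}},"required":["series"]}

```bash
ls; mkdir -p pics; python3 - <<'E'
from plant import robot
import cv2,json
print(robot.read_state())
for n in ("scene","top","wrist"):
    print(n,robot.camera_info(n))
    cv2.imwrite(f"pics/{n}0.png",robot.read_camera(n)[:,:,::-1])
E
```

```text
pics
{'t': 0.0, 'q': array([ 1.02059374e+00,  1.31154002e-01,  1.48927346e+00,  2.83945780e-05,
        1.52298234e+00, -8.53871883e-02]), 'dq': array([-0.00090669, -0.00120052,  0.00150409,  0.0005011 ,  0.00159127,
        0.00020569]), 'joint_torque': array([ 2.46039199e-04, -5.59853339e+01, -4.91746008e+01,  7.66873872e-02,
        3.57528264e-02, -1.77279449e-04]), 'tool_pos': array([0.26862352, 0.53588042, 0.21759492]), 'orientation': array([-7.23440117e-01, -3.05654952e+00,  2.69699750e-03]), 'force': array([ 0.31753552, -0.03966831, -0.35773066]), 'wrist_torque': array([-0.00485909,  0.03940442, -0.0043911 ]), 'opening': 0.09265727554190806}
scene {'intrinsics': array([[483.97059552,   0.        , 285.37503894],
       [  0.        , 483.97059552, 214.26788063],
       [  0.        ,   0.        ,   1.        ]]), 'extrinsics': array([[ 0.39395887,  0.91906434, -0.01082384, -0.21211793],
       [-0.77360131,  0.33791893,  0.53605205,  0.38852375],
       [ 0.4963239 , -0.20280913,  0.84411554, -1.36959199],
       [ 0.        ,  0.        ,  0.        ,  1.        ]])}
top {'
[... 361 characters left out ...]
8.34999529e-02,  2.55365949e-03,  9.96504509e-01,
        -1.03219663e+00],
       [ 0.00000000e+00,  0.00000000e+00,  0.00000000e+00,
         1.00000000e+00]])}
wrist {'intrinsics': array([[338.61517951,   0.        , 282.89138192],
       [  0.        , 338.61517951, 204.74552417],
       [  0.        ,   0.        ,   1.        ]]), 'tool_from_camera': array([[ 4.12070335e-05,  9.66229611e-01,  2.57682627e-01,
         7.03662538e-02],
       [ 9.99999999e-01, -4.23995598e-05, -9.28752235e-07,
         5.96670908e-04],
       [ 1.00282421e-05,  2.57682627e-01, -9.66229612e-01,
        -1.66288581e-01],
       [ 0.00000000e+00,  0.00000000e+00,  0.00000000e+00,
         1.00000000e+00]])}
```

View pics/scene0.png

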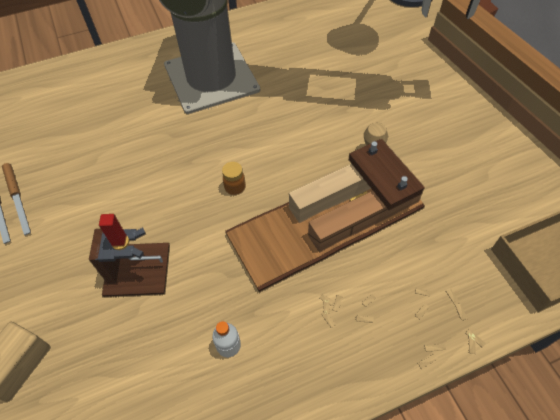

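View pics/top0.png

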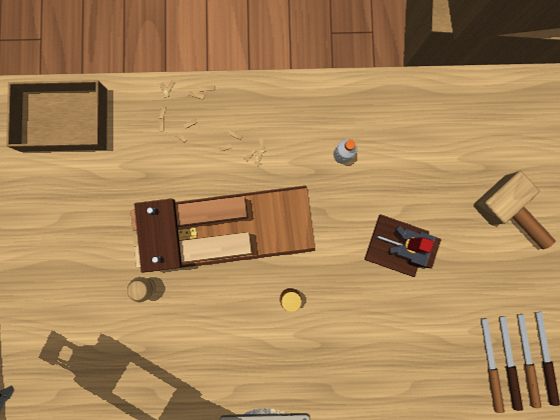

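View pics/wrist0.png

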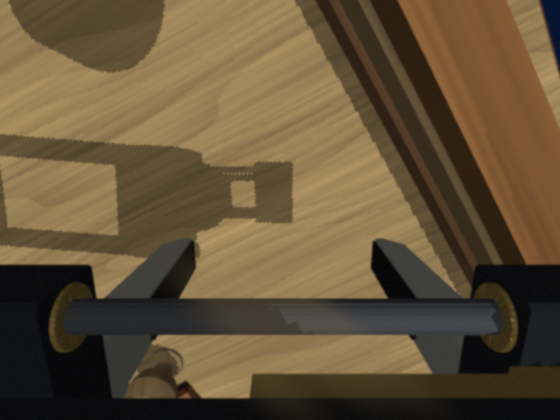

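```bash
cat > h.py <<'E'
from plant import robot
import numpy as np, cv2
from scipy.spatial.transform import Rotation as R
def cam(n):
    c=robot.camera_info(n); K=c["intrinsics"]
    if n=="wrist":
        s=robot.read_state(); T=np.eye(4); T[:3,:3]=R.from_rotvec(s["orientation"]).as_matrix(); T[:3,3]=s["tool_pos"]
        E=np.linalg.inv(T@c["tool_from_camera"])
    else: E=c["extrinsics"]
    return K,E
def proj(KE,P):
    K,E=KE; p=np.atleast_2d(P)@E[:3,:3].T+E[:3,3]; p=p*[1,-1,-1]; u=p@K.T; return u[:,:2]/u[:,2:]
def ray(KE,uv):
    K,E=KE; d=np.linalg.solve(K,[uv[0],uv[1],1])*[1,-1,-1]; return -E[:3,:3].T@E[:3,3], E[:3,:3].T@d
def atz(KE,uv,z):
    o,d=ray(KE,uv); return o+d*(z-o[2])/d[2]
def crop(img,x0,x1,y0,y1,f,name):
    cv2.imwrite(name,cv2.resize(img[y0:y1,x0:x1,::-1],None,fx=f,fy=f,interpolation=cv2.INTER_CUBIC))
E
python3 - <<'E'
import cv2
from h import crop
t=cv2.imread("pics/top0.png")[:,:,::-1]; s=cv2.imread("pics/scene0.png")[:,:,::-1]
crop(t,125,325,175,280,4,"pics/t_gap.png"); crop(t,355,455,205,285,7,"pics/t_st.png")
crop(s,80,180,200,300,6,"pics/s_st.png"); crop(s,220,430,130,290,3.6,"pics/s_gap.png")
E
```

```text
(no output)
```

View pics/t_gap.png

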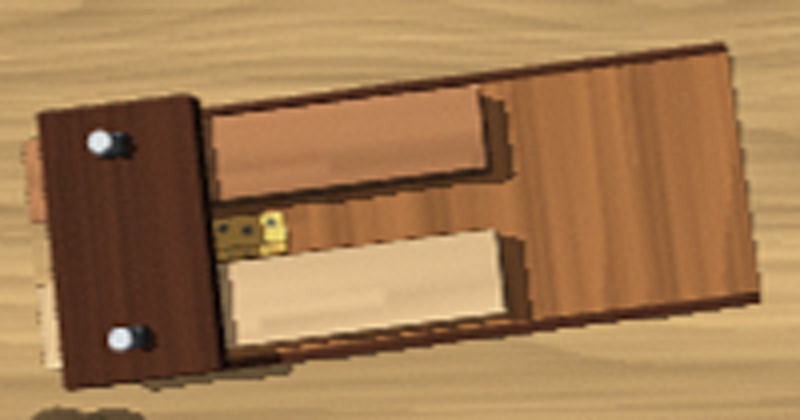

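View pics/t_st.png

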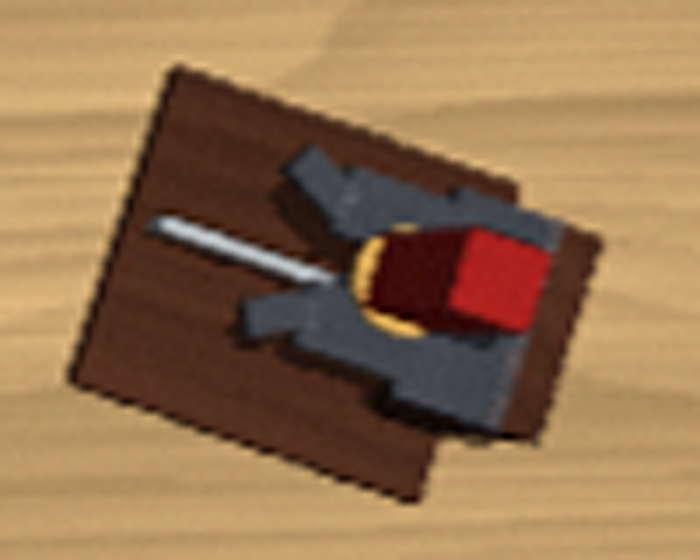

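View pics/s_st.png

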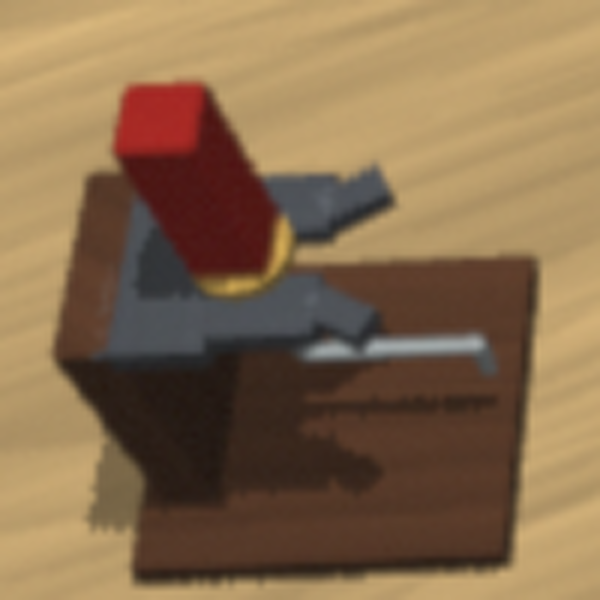

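View pics/s_gap.png

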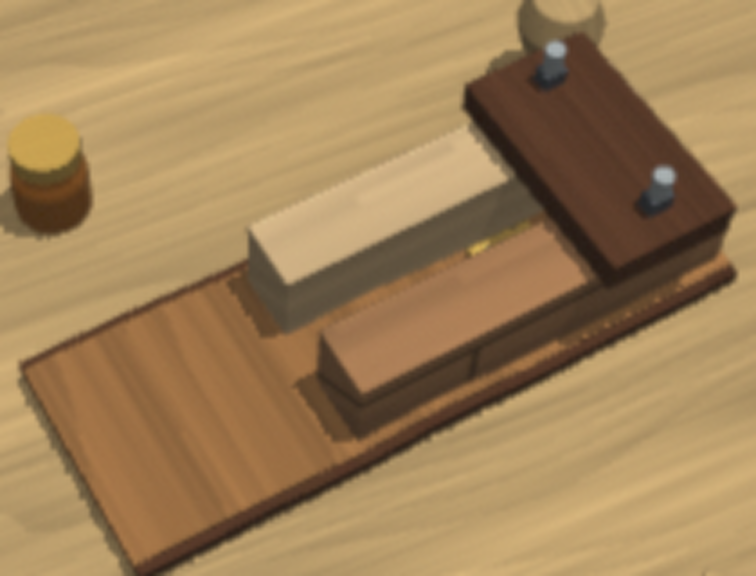

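```bash
cat > loc.py <<'E'
from h import *
from scipy.optimize import least_squares
T,S=cam("top"),cam("scene")
def tp(p,o,f): return [(a/f+o[0]-.5+.5/f,b/f+o[1]-.5+.5/f) for a,b in p]
def fit(obs,x0):
    def W(x,P):
        c,s=np.cos(x[2]),np.sin(x[2]); P=np.array(P)/1e3
        return np.c_[x[0]+c*P[:,0]-s*P[:,1],x[1]+s*P[:,0]+c*P[:,1],P[:,2]]
    f=lambda x:np.concatenate([(proj(C,W(x,P))-uv).ravel() for C,P,uv in obs])
    r=least_squares(f,x0,loss="soft_l1"); return r.x,f(r.x).reshape(-1,2)
gp=[(0,18,75),(0,68,75),(0,-18,75),(0,-68,75),(163,-80,100),(163,80,100),(253,-80,100),(253,80,100)]
gt=tp([(496,231),(505,314),(487,166),(480,87),(197,96),(222,366),(40,112),(66,388)],(125,175),4)
gs=tp([(288,284),(250,232),(322,335),(364,394),(612,270),(467,90),(735,210),(583,36)],(220,130),3.6)
rp=[(13,-13,211),(-13,-13,211),(-13,13,211),(13,13,211),(60,0,56)]
rt=tp([(470,228),(552,250),(528,333),(447,308),(153,228)],(355,205),7)
rs=tp([(205-7,152),(118,152),(127,88),(205,83),(484,342)],(80,200),6)
for nm,a,b,P in (("gap",gt,gs,gp),("rod",rt,rs,rp)):
    for o in ([(T,P,a),(S,P,b)],[(T,P,a)],[(S,P,b)]):
        x,e=fit(o,[.6,.1,1.5]); print(nm,x.round(4),np.abs(e).max(0).round(2))
        if len(o)==2: print(e.round(1).tolist())
# hinge near end, top crop
for p in [(288,215),(288,250)]: print(atz(T,tp([p],(125,175),4)[0],.026))
E
python3 loc.py
```

```text
gap [0.5682 0.0281 1.668 ] [2.19 2.06]
[[-0.2, -1.4], [0.0, -0.9], [0.2, -0.4], [-0.5, -1.6], [-1.3, -1.9], [-0.4, 0.1], [-1.0, -1.2], [-0.9, -0.5], [-1.2, 0.2], [-1.9, -2.1], [-2.2, -1.5], [-1.7, 0.1], [-0.0, -0.0], [-1.3, -1.8], [0.4, -0.5], [-0.4, -1.7]]
gap [0.5655 0.0269 1.6651] [0.78 1.1 ]
gap [0.5719 0.0294 1.6751] [1.57 1.31]
rod [ 0.5108 -0.3368  1.2429] [1.69 1.65]
[[-1.0, -1.6], [-0.4, -0.9], [-0.4, -0.4], [-1.2, -0.7], [0.8, -0.5], [-0.3, -0.9], [-1.7, 0.1], [-1.3, -1.5], [0.2, -1.6], [-1.0, -0.7]]
rod [ 0.5091 -0.3378  1.2457] [1.28 0.76]
rod [ 0.5135 -0.3358  1.2461] [1.01 1.16]
[0.56147633 0.15583052 0.026     ]
[0.53998169 0.15603341 0.026     ]
```

{"fn": "send_rows", "kwargs": {"series": [{"dx": 1.2,"dy": -4,"dz": 0.3,"wz": -0.075,"fingers": 0},{"dx": 1.2,"dy": -4,"dz": 0.3,"wz": -0.075},{"dx": 1.2,"dy": -4,"dz": 0.3,"wz": -0.075},{"dx": 1.2,"dy": -4,"dz": 0.3,"wz": -0.075},{"dx": 1.2,"dy": -4,"dz": 0.3,"wz": -0.075},{"dx": 1.2,"dy": -4,"dz": 0.3,"wz": -0.075},{"dx": 1.2,"dy": -4,"dz": 0.3,"wz": -0.075},{"dx": 1.2,"dy": -4,"dz": 0.3,"wz": -0.075},{"dx": 1.2,"dy": -4,"dz": 0.3,"wz": -0.075},{"dx": 1.2,"dy": -4,"dz": 0.3,"wz": -0.075},{"dx": 1.2,"dy": -4,"dz": 0.3,"wz": -0.075},{"dx": 1.2,"dy": -4,"dz": 0.3,"wz": -0.075},{"dx": 1.2,"dy": -4,"dz": 0.3,"wz": -0.075},{"dx": 1.2,"dy": -4,"dz": 0.3,"wz": -0.075},{"dx": 1.2,"dy": -4,"dz": 0.3,"wz": -0.075},{"dx": 1.2,"dy": -4,"dz": 0.3,"wz": -0.075},{"dx": 1.2,"dy": -4,"dz": 0.3,"wz": -0.075},{"dx": 1.2,"dy": -4,"dz": 0.3,"wz": -0.075}]}}

```text
schema error: expected keys wx, wy, wz, dx, dy, dz, fingers
```

```bash
cat >> h.py <<'E'
def yaw(o):
    M=R.from_rotvec(o).as_matrix(); return np.arctan2(M[1,0],M[0,0]), M[:,2]
def go(tx,ty,tz,ty_yaw):
    s=robot.read_state(); p=s["tool_pos"]; y,zz=yaw(s["orientation"])
    # corrective turn to straight-down with yaw
    Rt=np.array([[np.cos(ty_yaw),np.sin(ty_yaw),0],[np.sin(ty_yaw),-np.cos(ty_yaw),0],[0,0,-1]])
    w=R.from_matrix(Rt@R.from_rotvec(s["orientation"]).as_matrix().T).as_rotvec()
    print("t",round(s["t"],2),"pos",p.round(4),"yaw",round(y,4),"tilt",zz.round(4),"F",s["force"].round(1),"M",s["wrist_torque"].round(2),"op",round(s["opening"],4))
    print("need cm",((np.array([tx,ty,tz])-p)*100).round(2),"w",w.round(4))
E
python3 -c "
from h import *
go(.511,-.337,.24,1.2435)"
```

```text
t 0.15 pos [0.2687 0.536  0.2178] yaw 2.6768 tilt [-8.0e-04 -1.2e-03 -1.0e+00] F [-1.1  0.5 -0.3] M [-0.02 -0.04 -0.04] op 0.0928
need cm [ 24.23 -87.3    2.22] w [ 4.0000e-04 -1.5000e-03 -1.4333e+00]
```

{"fn": "send_rows", "kwargs": {"series": [{"wx": 0,"wy": 0,"wz": -0.075,"dx": 1.2,"dy": -4,"dz": 0.2,"fingers": 0},{"wx": 0,"wy": 0,"wz": -0.075,"dx": 1.2,"dy": -4,"dz": 0.2,"fingers": 0},{"wx": 0,"wy": 0,"wz": -0.075,"dx": 1.2,"dy": -4,"dz": 0.2,"fingers": 0},{"wx": 0,"wy": 0,"wz": -0.075,"dx": 1.2,"dy": -4,"dz": 0.2,"fingers": 0},{"wx": 0,"wy": 0,"wz": -0.075,"dx": 1.2,"dy": -4,"dz": 0.2,"fingers": 0},{"wx": 0,"wy": 0,"wz": -0.075,"dx": 1.2,"dy": -4,"dz": 0.2,"fingers": 0},{"wx": 0,"wy": 0,"wz": -0.075,"dx": 1.2,"dy": -4,"dz": 0.2,"fingers": 0},{"wx": 0,"wy": 0,"wz": -0.075,"dx": 1.2,"dy": -4,"dz": 0.2,"fingers": 0},{"wx": 0,"wy": 0,"wz": -0.075,"dx": 1.2,"dy": -4,"dz": 0.2,"fingers": 0},{"wx": 0,"wy": 0,"wz": -0.075,"dx": 1.2,"dy": -4,"dz": 0.2,"fingers": 0},{"wx": 0,"wy": 0,"wz": -0.075,"dx": 1.2,"dy": -4,"dz": 0.2,"fingers": 0},{"wx": 0,"wy": 0,"wz": -0.075,"dx": 1.2,"dy": -4,"dz": 0.2,"fingers": 0},{"wx": 0,"wy": 0,"wz": -0.075,"dx": 1.2,"dy": -4,"dz": 0.2,"fingers": 0},{"wx": 0,"wy": 0,"wz": -0.075,"dx": 1.2,"dy": -4,"dz": 0.2,"fingers": 0},{"wx": 0,"wy": 0,"wz": -0.075,"dx": 1.2,"dy": -4,"dz": 0.2,"fingers": 0},{"wx": 0,"wy": 0,"wz": -0.075,"dx": 1.2,"dy": -4,"dz": 0.2,"fingers": 0},{"wx": 0,"wy": 0,"wz": -0.075,"dx": 1.2,"dy": -4,"dz": 0.2,"fingers": 0},{"wx": 0,"wy": 0,"wz": -0.075,"dx": 1.2,"dy": -4,"dz": 0.2,"fingers": 0}]}}

```text
t: 1.65
tool_pos: [0.4712, -0.1842, 0.2454]
orientation: [-2.518, -1.866, 0.004]
force: [0.4, 1.3, 0.3]
opening: 0.0933
```

```bash
python3 -c "
from h import *
go(.511,-.337,.24,1.2435)"
```

```text
t 1.65 pos [ 0.4712 -0.1842  0.2454] yaw 1.2753 tilt [-0.0067  0.0043 -1.    ] F [0.4 1.3 0.3] M [-0.11  0.09 -0.02] op 0.0933
need cm [  3.98 -15.28  -0.54] w [-0.0044 -0.0066 -0.0319]
```

{"fn": "send_rows", "kwargs": {"series": [{"wx": -0.001,"wy": -0.0015,"wz": -0.008,"dx": 1,"dy": -3.82,"dz": 0.1,"fingers": 0},{"wx": -0.001,"wy": -0.0015,"wz": -0.008,"dx": 1,"dy": -3.82,"dz": 0.1,"fingers": 0},{"wx": -0.001,"wy": -0.0015,"wz": -0.008,"dx": 1,"dy": -3.82,"dz": 0.1,"fingers": 0},{"wx": -0.001,"wy": -0.0015,"wz": -0.008,"dx": 1,"dy": -3.82,"dz": 0.1,"fingers": 0},{"wx": 0,"wy": 0,"wz": 0,"dx": 0,"dy": 0,"dz": 0,"fingers": 0}]}}

```text
t: 2.07
tool_pos: [0.5105, -0.3517, 0.2454]
orientation: [-2.564, -1.811, 0.004]
force: [-0.2, 0.3, -0.2]
opening: 0.0932
```

```bash
python3 -c "
from h import *
go(.511,-.337,.152,1.2435)
k=cam('wrist');print(proj(k,[[.511,-.337,.211],[.511+.06*np.cos(1.2435),-.337+.06*np.sin(1.2435),.056]]))
im=robot.read_camera('wrist');crop(im,0,560,0,420,1.4,'pics/w1.png')"
```

```text
t 2.07 pos [ 0.5105 -0.3517  0.2454] yaw 1.2298 tilt [-0.0036  0.0012 -1.    ] F [-0.2  0.3 -0.2] M [-0.05  0.04 -0.07] op 0.0932
need cm [ 0.05  1.47 -9.34] w [-0.0012 -0.0036  0.0137]
[[274.33208244 211.38860547]
 [277.49381018 112.11476393]]
```

View pics/w1.png

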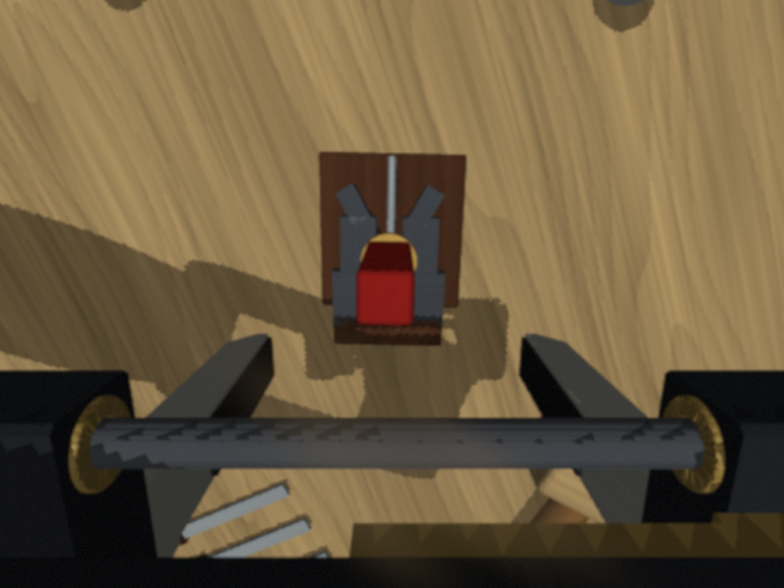

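{"fn": "send_rows", "kwargs": {"series": [{"wx": -0.001,"wy": -0.0036,"wz": 0.0137,"dx": 0.1,"dy": 1.47,"dz": 0,"fingers": 0},{"wx": 0,"wy": 0,"wz": 0,"dx": 0,"dy": 0,"dz": 0,"fingers": 0},{"wx": 0,"wy": 0,"wz": 0,"dx": 0,"dy": 0,"dz": -1.5,"fingers": 0},{"wx": 0,"wy": 0,"wz": 0,"dx": 0,"dy": 0,"dz": -2.5,"fingers": 0},{"wx": 0,"wy": 0,"wz": 0,"dx": 0,"dy": 0,"dz": -2,"fingers": 0},{"wx": 0,"wy": 0,"wz": 0,"dx": 0,"dy": 0,"dz": -1,"fingers": 0},{"wx": 0,"wy": 0,"wz": 0,"dx": 0,"dy": 0,"dz": 0,"fingers": 0},{"wx": 0,"wy": 0,"wz": 0,"dx": 0,"dy": 0,"dz": 0,"fingers": 0}]}}

```text
t: 2.78
tool_pos: [0.5125, -0.3222, 0.1777]
orientation: [2.54, 1.845, 0.007]
force: [-0.7, 0.0, -0.4]
opening: 0.0929
```

```bash
python3 -c "
from h import *
go(.5115,-.337,.152,1.2435)"
```

```text
t 2.78 pos [ 0.5125 -0.3222  0.1777] yaw 1.2564 tilt [ 5.2e-03  7.0e-04 -1.0e+00] F [-0.7  0.  -0.4] M [-0.06  0.06  0.  ] op 0.0929
need cm [-0.1  -1.48 -2.57] w [-0.0007  0.0052 -0.0129]
```

{"fn": "send_rows", "kwargs": {"series": [{"wx": 0,"wy": 0.002,"wz": -0.004,"dx": -0.03,"dy": -0.4,"dz": 0,"fingers": 0},{"wx": 0,"wy": 0.002,"wz": -0.004,"dx": -0.03,"dy": -0.4,"dz": 0,"fingers": 0},{"wx": 0,"wy": 0,"wz": 0,"dx": 0,"dy": -0.2,"dz": 0,"fingers": 0},{"wx": 0,"wy": 0,"wz": 0,"dx": 0,"dy": 0,"dz": 0,"fingers": 0}]}}

```text
t: 3.12
tool_pos: [0.5138, -0.3328, 0.1829]
orientation: [2.543, 1.835, 0.004]
force: [-0.6, -0.6, 0.6]
opening: 0.0932
```

```bash
python3 -c "
from h import *
go(.5115,-.337,.152,1.2435);print(robot.read_state()['dq'])"
```

```text
t 3.12 pos [ 0.5138 -0.3328  0.1829] yaw 1.2499 tilt [ 0.0057 -0.0031 -1.    ] F [-0.6 -0.6  0.6] M [-0.12  0.08  0.05] op 0.0932
need cm [-0.23 -0.42 -3.09] w [ 0.0031  0.0057 -0.0064]
[-0.00285501 -0.00596687 -0.01743015 -0.00066586  0.00721784  0.0045381 ]
```

{"fn": "send_rows", "kwargs": {"series": [{"wx": 0.001,"wy": 0.002,"wz": -0.003,"dx": -0.1,"dy": -0.2,"dz": -1,"fingers": 0},{"wx": 0.001,"wy": 0.002,"wz": -0.003,"dx": -0.1,"dy": -0.2,"dz": -1,"fingers": 0},{"wx": 0,"wy": 0,"wz": 0,"dx": 0,"dy": 0,"dz": -0.7,"fingers": 0},{"wx": 0,"wy": 0,"wz": 0,"dx": 0,"dy": 0,"dz": -0.3,"fingers": 0},{"wx": 0,"wy": 0,"wz": 0,"dx": 0,"dy": 0,"dz": 0,"fingers": 0}]}}

```text
t: 3.53
tool_pos: [0.5118, -0.3388, 0.1508]
orientation: [2.553, 1.825, 0.002]
force: [-0.2, -0.1, 0.4]
opening: 0.0929
```

```bash
python3 -c "
from h import *
go(.5115,-.337,.152,1.2435);print(robot.read_state()['dq'].round(3))"
```

```text
t 3.53 pos [ 0.5118 -0.3388  0.1508] yaw 1.2416 tilt [ 0.003  -0.0023 -1.    ] F [-0.2 -0.1  0.4] M [-0.03  0.14  0.03] op 0.0929
need cm [-0.03  0.18  0.12] w [0.0023 0.003  0.0019]
[-0.001  0.013  0.01   0.    -0.003 -0.002]
```

{"fn": "send_rows", "kwargs": {"series": [{"wx": 0.002,"wy": 0.003,"wz": 0.002,"dx": 0,"dy": 0.15,"dz": 0.1,"fingers": 120},{"wx": 0,"wy": 0,"wz": 0,"dx": 0,"dy": 0,"dz": 0,"fingers": 150},{"wx": 0,"wy": 0,"wz": 0,"dx": 0,"dy": 0,"dz": 0,"fingers": 255},{"wx": 0,"wy": 0,"wz": 0,"dx": 0,"dy": 0,"dz": 0,"fingers": 255},{"wx": 0,"wy": 0,"wz": 0,"dx": 0,"dy": 0,"dz": 0,"fingers": 255},{"wx": 0,"wy": 0,"wz": 0,"dx": 0,"dy": 0,"dz": 0,"fingers": 255}], "newtons": 40}}

```text
t: 4.03
tool_pos: [0.5116, -0.3365, 0.1513]
orientation: [-2.552, -1.83, 0.001]
force: [0.4, -0.9, -0.0]
opening: 0.0574
```

```bash
python3 -c "
from h import *
go(.5115,-.337,.152,1.2435);print(robot.read_state()['dq'].round(3))"
```

```text
t 4.03 pos [ 0.5116 -0.3365  0.1513] yaw 1.2442 tilt [-1.4e-03  9.0e-04 -1.0e+00] F [ 0.4 -0.9 -0. ] M [-0.04  0.1   0.  ] op 0.0574
need cm [-0.01 -0.05  0.07] w [-0.0009 -0.0014 -0.0007]
[ 0.    -0.002 -0.003 -0.001 -0.001 -0.001]
```

{"fn": "send_rows", "kwargs": {"series": [{"wx": 0,"wy": 0,"wz": 0,"dx": 0,"dy": 0,"dz": 0,"fingers": 255},{"wx": 0,"wy": 0,"wz": 0,"dx": 0,"dy": 0,"dz": 0,"fingers": 255},{"wx": 0,"wy": 0,"wz": 0,"dx": 0,"dy": 0,"dz": 0,"fingers": 255},{"wx": 0,"wy": 0,"wz": 0,"dx": 0,"dy": 0,"dz": 0,"fingers": 255},{"wx": 0,"wy": 0,"wz": 0,"dx": 0,"dy": 0,"dz": 0,"fingers": 255},{"wx": 0,"wy": 0,"wz": 0,"dx": 0,"dy": 0,"dz": 0,"fingers": 255}], "newtons": 40}}

```text
t: 4.53
tool_pos: [0.5119, -0.3368, 0.1523]
orientation: [-2.553, -1.831, 0.0]
force: [0.2, -0.9, -0.7]
opening: 0.0257
```

```bash
python3 -c "
from h import *
go(.5115,-.337,.152,1.2435);print(robot.read_state()['dq'].round(3))"
```

```text
t 4.53 pos [ 0.5119 -0.3368  0.1523] yaw 1.2443 tilt [-3.e-04 -1.e-04 -1.e+00] F [ 0.2 -0.9 -0.7] M [-0.05  0.03 -0.04] op 0.0257
need cm [-0.04 -0.02 -0.03] w [ 0.0001 -0.0003 -0.0008]
[-0.    -0.001 -0.     0.    -0.001  0.002]
```

{"fn": "send_rows", "kwargs": {"series": [{"wx": 0,"wy": 0,"wz": 0,"dx": 0,"dy": 0,"dz": 0.4,"fingers": 255},{"wx": 0,"wy": 0,"wz": 0,"dx": 0,"dy": 0,"dz": 0.7,"fingers": 255},{"wx": 0,"wy": 0,"wz": 0,"dx": 0,"dy": 0,"dz": 0.5,"fingers": 255},{"wx": 0,"wy": 0,"wz": 0,"dx": 0,"dy": 0,"dz": 0.2,"fingers": 255},{"wx": 0,"wy": 0,"wz": 0,"dx": 0,"dy": 0,"dz": 0,"fingers": 255}], "newtons": 40}}

```text
t: 4.95
tool_pos: [0.5116, -0.3365, 0.1715]
orientation: [-2.552, -1.83, 0.001]
force: [-0.3, -0.5, -1.2]
opening: 0.0257
```

```bash
python3 -c "
from h import *
go(.5119+.07*.321,-.3368+.07*.947,.175,1.2443);print(robot.read_state()['dq'].round(3))
crop(robot.read_camera('wrist'),0,560,0,420,1.4,'pics/w2.png')"
```

```text
t 4.95 pos [ 0.5116 -0.3365  0.1715] yaw 1.2442 tilt [-1.3e-03  8.0e-04 -1.0e+00] F [-0.3 -0.5 -1.2] M [-0.08  0.04  0.02] op 0.0257
need cm [2.28 6.6  0.35] w [-0.0008 -0.0013  0.0001]
[ 0.001 -0.005 -0.007  0.     0.     0.001]
```

View pics/w2.png

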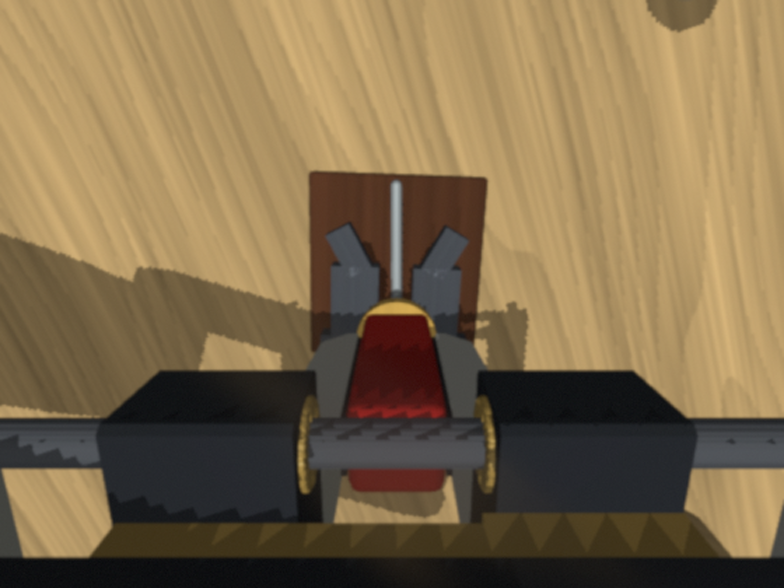

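{"fn": "send_rows", "kwargs": {"series": [{"wx": 0,"wy": 0,"wz": 0,"dx": 0.3,"dy": 0.9,"dz": 0,"fingers": 255},{"wx": 0,"wy": 0,"wz": 0,"dx": 0.6,"dy": 1.8,"dz": 0,"fingers": 255},{"wx": 0,"wy": 0,"wz": 0,"dx": 0.8,"dy": 2.4,"dz": 0,"fingers": 255},{"wx": 0,"wy": 0,"wz": 0,"dx": 0.8,"dy": 2.4,"dz": 0.5,"fingers": 255},{"wx": 0,"wy": 0,"wz": 0.04,"dx": 0.8,"dy": 3,"dz": 1.2,"fingers": 255},{"wx": 0,"wy": 0,"wz": 0.06,"dx": 0.4,"dy": 3.5,"dz": 1.5,"fingers": 255},{"wx": 0,"wy": 0,"wz": 0.06,"dx": 0.2,"dy": 3.8,"dz": 1,"fingers": 255},{"wx": 0,"wy": 0,"wz": 0.06,"dx": 0.2,"dy": 4,"dz": 0.5,"fingers": 255},{"wx": 0,"wy": 0,"wz": 0.06,"dx": 0.2,"dy": 4,"dz": 0,"fingers": 255},{"wx": 0,"wy": 0,"wz": 0.06,"dx": 0.2,"dy": 4,"dz": 0,"fingers": 255},{"wx": 0,"wy": 0,"wz": 0.03,"dx": 0.2,"dy": 3,"dz": 0,"fingers": 255},{"wx": 0,"wy": 0,"wz": 0,"dx": 0,"dy": 2,"dz": 0,"fingers": 255},{"wx": 0,"wy": 0,"wz": 0,"dx": 0,"dy": 1,"dz": 0,"fingers": 255},{"wx": 0,"wy": 0,"wz": 0,"dx": 0,"dy": 0,"dz": 0,"fingers": 255}], "newtons": 40}}

```text
t: 6.17
tool_pos: [0.5548, 0.0444, 0.2177]
orientation: [-2.151, -2.283, -0.0]
force: [0.9, -0.1, -1.4]
opening: 0.0261
```

```bash
python3 -c "
from h import *
go(.560,.1127,.212,1.668);print(robot.read_state()['dq'].round(3))"
```

```text
t 6.17 pos [0.5548 0.0444 0.2177] yaw 1.63 tilt [-0.0033  0.0034 -1.    ] F [ 0.9 -0.1 -1.4] M [-0.07  0.14  0.01] op 0.0261
need cm [ 0.52  6.83 -0.57] w [-0.0034 -0.0034  0.038 ]
[ 0.015 -0.004  0.008 -0.01  -0.001 -0.006]
```

{"fn": "send_rows", "kwargs": {"series": [{"wx": -0.001,"wy": -0.001,"wz": 0.01,"dx": 0.1,"dy": 0.8,"dz": -0.1,"fingers": 255},{"wx": -0.001,"wy": -0.001,"wz": 0.01,"dx": 0.1,"dy": 1.5,"dz": -0.1,"fingers": 255},{"wx": -0.001,"wy": -0.001,"wz": 0.01,"dx": 0.1,"dy": 1.8,"dz": -0.1,"fingers": 255},{"wx": 0,"wy": 0,"wz": 0.008,"dx": 0.1,"dy": 1.3,"dz": -0.1,"fingers": 255},{"wx": 0,"wy": 0,"wz": 0,"dx": 0,"dy": 0.7,"dz": 0,"fingers": 255},{"wx": 0,"wy": 0,"wz": 0,"dx": 0,"dy": 0,"dz": 0,"fingers": 255},{"wx": 0,"wy": 0,"wz": 0,"dx": 0,"dy": 0,"dz": 0,"fingers": 255}], "newtons": 40}}

```text
t: 6.75
tool_pos: [0.5593, 0.103, 0.212]
orientation: [2.115, 2.323, -0.005]
force: [-0.5, -0.0, -0.7]
opening: 0.0257
```

```bash
python3 -c "
from h import *
go(.560,.1127,.212,1.668);print(robot.read_state()['dq'].round(3))
k=cam('wrist')
def G(x,y,z,g=(.5682,.0281,1.668)):
    c,s=np.cos(g[2]),np.sin(g[2]); return [g[0]+(c*x-s*y)/1e3,g[1]+(s*x+c*y)/1e3,z/1e3]
for P in [(0,18,75),(0,-18,75),(0,68,75),(0,-68,75),(163,18,75),(163,80,100),(163,-80,100),(129,0,26)]: print(P,(proj(k,[G(*P)])*1.4).round(0))
crop(robot.read_camera('wrist'),0,560,0,420,1.4,'pics/w3.png');crop(robot.read_camera('top'),125,325,175,280,4,'pics/t3.png')"
```

```text
t 6.75 pos [0.5593 0.103  0.212 ] yaw 1.6645 tilt [-0.0019 -0.0027 -1.    ] F [-0.5 -0.  -0.7] M [-0.02  0.05 -0.01] op 0.0257
need cm [0.07 0.97 0.  ] w [ 0.0027 -0.0019  0.0035]
[-0.002  0.005 -0.003 -0.001  0.001  0.005]
(0, 18, 75) [[372. 377.]]
(0, -18, 75) [[423. 377.]]
(0, 68, 75) [[300. 377.]]
(0, -68, 75) [[495. 377.]]
(163, 18, 75) [[367. 132.]]
(163, 80, 100) [[253. 130.]]
(163, -80, 100) [[540. 129.]]
(129, 0, 26) [[397. 185.]]
```

View pics/w3.png

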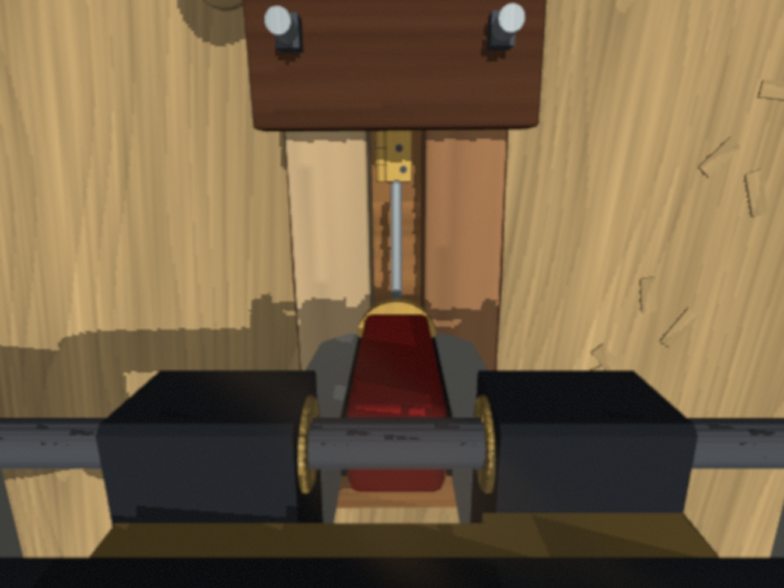

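View pics/t3.png

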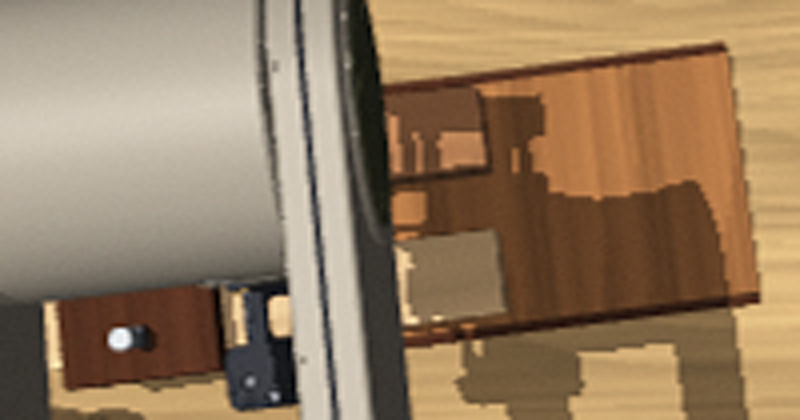

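{"fn": "send_rows", "kwargs": {"series": [{"wx": 0.002,"wy": -0.001,"wz": 0.002,"dx": 0.04,"dy": 0,"dz": -0.8,"fingers": 255},{"wx": 0,"wy": 0,"wz": 0.001,"dx": 0.04,"dy": 0,"dz": -1.4,"fingers": 255},{"wx": 0,"wy": 0,"wz": 0,"dx": 0,"dy": 0,"dz": -1.4,"fingers": 255},{"wx": 0,"wy": 0,"wz": 0,"dx": 0,"dy": 0,"dz": -1.0,"fingers": 255},{"wx": 0,"wy": 0,"wz": 0,"dx": 0,"dy": 0,"dz": -0.4,"fingers": 255},{"wx": 0,"wy": 0,"wz": 0,"dx": 0,"dy": 0,"dz": 0,"fingers": 255},{"wx": 0,"wy": 0,"wz": 0,"dx": 0,"dy": 0,"dz": 0,"fingers": 255}], "newtons": 40}}

```text
t: 7.43
tool_pos: [0.5606, 0.0985, 0.1588]
orientation: [2.117, 2.32, -0.001]
force: [-0.3, 0.8, -1.8]
opening: 0.0261
```

```bash
cat >> h.py <<'E'
GP=(.5682,.0281,1.668)
def gs(tx=None,ty=0,tz=None):
    s=robot.read_state(); M=R.from_rotvec(s["orientation"]).as_matrix()
    toe=s["tool_pos"]+M@np.array([.06,0,.1163]); d=toe-[GP[0],GP[1],0]; c,sn=np.cos(GP[2]),np.sin(GP[2])
    g=np.array([c*d[0]+sn*d[1],-sn*d[0]+c*d[1],d[2]])*1e3
    Rt=np.array([[c,sn,0],[sn,-c,0],[0,0,-1]]); w=R.from_matrix(Rt@M.T).as_rotvec()
    print("t %.2f toe gap mm"%s["t"],g.round(1),"F",s["force"].round(1),"M",s["wrist_torque"].round(2),"w",w.round(4),"dq",np.abs(s["dq"]).max().round(3), "op",round(s["opening"],4))
    if tx is not None:
        a=(tx-g[0])/10;b=(ty-g[1])/10;print("need cm dx %.2f dy %.2f dz %.2f"%(c*a-sn*b,sn*a+c*b,(tz-g[2])/10))
E
python3 -c "
from h import *
gs(188,0,42)"
```

```text
t 7.43 toe gap mm [130.7   0.3  42.4] F [-0.3  0.8 -1.8] M [-0.06  0.05  0.05] w [0.0011 0.0006 0.0055] dq 0.007 op 0.0261
need cm dx -0.52 dy 5.71 dz -0.04
```

{"fn": "send_rows", "kwargs": {"series": [{"wx": 0,"wy": 0,"wz": 0.003,"dx": -0.08,"dy": 0.8,"dz": 0,"fingers": 255},{"wx": 0,"wy": 0,"wz": 0.002,"dx": -0.12,"dy": 1.3,"dz": 0,"fingers": 255},{"wx": 0,"wy": 0,"wz": 0,"dx": -0.12,"dy": 1.4,"dz": 0,"fingers": 255},{"wx": 0,"wy": 0,"wz": 0,"dx": -0.1,"dy": 1,"dz": 0,"fingers": 255},{"wx": 0,"wy": 0,"wz": 0,"dx": -0.05,"dy": 0.6,"dz": 0,"fingers": 255},{"wx": 0,"wy": 0,"wz": 0,"dx": 0,"dy": 0.2,"dz": 0,"fingers": 255},{"wx": 0,"wy": 0,"wz": 0,"dx": 0,"dy": 0,"dz": 0,"fingers": 255}], "newtons": 40}}

```text
t: 8.02
tool_pos: [0.557, 0.1583, 0.1627]
orientation: [2.107, 2.325, 0.007]
force: [-0.0, -0.0, -1.3]
opening: 0.0259
```

```bash
python3 -c "
from h import *
gs(188,0,42)"
```

```text
t 8.02 toe gap mm [190.7  -2.2  46.4] F [-0.  -0.  -1.3] M [-0.02  0.13 -0.02] w [-0.0007  0.0062 -0.0009] dq 0.017 op 0.0259
need cm dx -0.19 dy -0.29 dz -0.44
```

{"fn": "send_rows", "kwargs": {"series": [{"wx": 0,"wy": 0.003,"wz": 0,"dx": -0.1,"dy": -0.1,"dz": -0.4,"fingers": 255},{"wx": 0,"wy": 0.003,"wz": 0,"dx": -0.1,"dy": -0.1,"dz": -0.6,"fingers": 255},{"wx": 0,"wy": 0,"wz": 0,"dx": 0,"dy": 0,"dz": -0.4,"fingers": 255},{"wx": 0,"wy": 0,"wz": 0,"dx": 0,"dy": 0,"dz": -0.1,"fingers": 255},{"wx": 0,"wy": 0,"wz": 0,"dx": 0,"dy": 0,"dz": 0,"fingers": 255}], "newtons": 40}}

```text
t: 8.43
tool_pos: [0.5548, 0.1551, 0.146]
orientation: [-2.11, -2.327, 0.001]
force: [0.4, -0.4, -1.0]
opening: 0.0257
```

```bash
python3 -c "
from h import *
gs(188,0,28)"
```

```text
t 8.43 toe gap mm [187.7   1.1  29.7] F [ 0.4 -0.4 -1. ] M [-0.09  0.09  0.  ] w [ 0.     -0.0006 -0.0006] dq 0.009 op 0.0257
need cm dx 0.10 dy 0.04 dz -0.17
```

{"fn": "send_rows", "kwargs": {"series": [{"wx": 0,"wy": 0,"wz": 0,"dx": 0.0,"dy": 0,"dz": -0.2,"fingers": 255},{"wx": 0,"wy": 0,"wz": 0,"dx": 0,"dy": 0,"dz": -0.2,"fingers": 255},{"wx": 0,"wy": 0,"wz": 0,"dx": 0,"dy": 0,"dz": 0,"fingers": 255}], "newtons": 40}}

```text
t: 8.68
tool_pos: [0.5547, 0.1542, 0.1411]
orientation: [-2.111, -2.325, 0.002]
force: [0.1, -0.3, -1.1]
opening: 0.0259
```

```bash
python3 -c "
from h import *
gs(188,0,24)"
```

```text
t 8.68 toe gap mm [186.8   1.4  24.8] F [ 0.1 -0.3 -1.1] M [0.   0.04 0.  ] w [ 0.0003 -0.0015  0.0007] dq 0.005 op 0.0259
need cm dx 0.12 dy 0.14 dz -0.08
```

{"fn": "send_rows", "kwargs": {"series": [{"wx": 0,"wy": 0,"wz": 0,"dx": 0.0,"dy": 0.05,"dz": -0.12,"fingers": 255},{"wx": 0,"wy": 0,"wz": 0,"dx": 0,"dy": 0.05,"dz": -0.12,"fingers": 255},{"wx": 0,"wy": 0,"wz": 0,"dx": 0,"dy": 0,"dz": 0,"fingers": 255}], "newtons": 40}}

```text
t: 8.93
tool_pos: [0.5548, 0.1551, 0.1385]
orientation: [-2.112, -2.325, 0.002]
force: [-1.0, -0.3, -0.9]
opening: 0.0259
```

```bash
python3 -c "
from h import *
gs(188,0,20)"
```

```text
t 8.93 toe gap mm [187.7   1.1  22.2] F [-1.  -0.3 -0.9] M [-0.07  0.05 -0.05] w [ 0.0002 -0.0013  0.0011] dq 0.003 op 0.0259
need cm dx 0.10 dy 0.04 dz -0.22
```

{"fn": "send_rows", "kwargs": {"series": [{"wx": 0,"wy": 0,"wz": 0,"dx": 0.0,"dy": 0.02,"dz": -0.12,"fingers": 255},{"wx": 0,"wy": 0,"wz": 0,"dx": 0,"dy": 0.02,"dz": -0.12,"fingers": 255},{"wx": 0,"wy": 0,"wz": 0,"dx": 0,"dy": 0,"dz": 0,"fingers": 255}], "newtons": 40}}

```text
t: 9.18
tool_pos: [0.555, 0.1557, 0.1362]
orientation: [-2.112, -2.325, 0.001]
force: [-1.0, -0.1, -1.2]
opening: 0.0256
```

```bash
python3 -c "
from h import *
gs(188,0,20)"
```

```text
t 9.18 toe gap mm [188.3   0.8  19.9] F [-1.  -0.1 -1.2] M [-0.1   0.07 -0.03] w [ 0.0002 -0.0008  0.0009] dq 0.003 op 0.0256
need cm dx 0.08 dy -0.02 dz 0.01
```

{"fn": "send_rows", "kwargs": {"series": [{"wx": 0,"wy": 0,"wz": 0,"dx": 0.0,"dy": 0,"dz": -0.1,"fingers": 255},{"wx": 0,"wy": 0,"wz": 0,"dx": 0,"dy": 0,"dz": -0.1,"fingers": 255},{"wx": 0,"wy": 0,"wz": 0,"dx": 0,"dy": 0,"dz": 0,"fingers": 255}], "newtons": 40}}

```text
t: 9.43
tool_pos: [0.5551, 0.1558, 0.1341]
orientation: [-2.112, -2.326, 0.001]
force: [-1.0, 0.3, -1.1]
opening: 0.0261
```

```bash
python3 -c "
from h import *
gs(188,0,20)"
```

```text
t 9.43 toe gap mm [188.4   0.7  17.8] F [-1.   0.3 -1.1] M [-0.08  0.01  0.01] w [ 0.0001 -0.0005  0.0007] dq 0.002 op 0.0261
need cm dx 0.07 dy -0.03 dz 0.22
```

{"fn": "send_rows", "kwargs": {"series": [{"wx": 0,"wy": 0,"wz": 0,"dx": 0.0,"dy": 0,"dz": -0.1,"fingers": 255},{"wx": 0,"wy": 0,"wz": 0,"dx": 0,"dy": 0,"dz": -0.1,"fingers": 255},{"wx": 0,"wy": 0,"wz": 0,"dx": 0,"dy": 0,"dz": 0,"fingers": 255}], "newtons": 40}}

```text
t: 9.68
tool_pos: [0.5553, 0.1559, 0.1323]
orientation: [-2.112, -2.326, 0.0]
force: [-0.9, -0.9, -0.7]
opening: 0.0257
```

```bash
python3 -c "
from h import *
gs(188,0,20)"
```

```text
t 9.68 toe gap mm [188.4   0.4  16. ] F [-0.9 -0.9 -0.7] M [-0.02  0.22  0.05] w [ 0.     -0.0001  0.0007] dq 0.003 op 0.0257
need cm dx 0.05 dy -0.04 dz 0.40
```

{"fn": "send_rows", "kwargs": {"series": [{"wx": 0,"wy": 0,"wz": 0,"dx": 0.0,"dy": 0,"dz": -0.1,"fingers": 255},{"wx": 0,"wy": 0,"wz": 0,"dx": 0,"dy": 0,"dz": 0,"fingers": 255}], "newtons": 40}}

```text
t: 9.85
tool_pos: [0.5554, 0.1559, 0.1322]
orientation: [2.111, 2.326, 0.0]
force: [-0.5, 0.6, -0.3]
opening: 0.026
```

```bash
python3 -c "
from h import *
gs(188,0,20)"
```

```text
t 9.85 toe gap mm [188.4   0.3  15.9] F [-0.5  0.6 -0.3] M [0.01 0.46 0.03] w [-0.0001  0.0002  0.0006] dq 0.007 op 0.026
need cm dx 0.03 dy -0.04 dz 0.41
```

{"fn": "send_rows", "kwargs": {"series": [{"wx": 0,"wy": 0,"wz": 0,"dx": 0.0,"dy": 0,"dz": -0.15,"fingers": 255}], "newtons": 40}}

```text
t: 9.93
tool_pos: [0.5557, 0.1558, 0.1317]
orientation: [2.111, 2.326, 0.001]
force: [-3.8, -3.4, 14.1]
opening: 0.0255
```

```bash
python3 -c "
from h import *
gs(188,0,20)"
```

```text
t 9.93 toe gap mm [ 1.883e+02 -1.000e-01  1.540e+01] F [-3.8 -3.4 14.1] M [-0.11  1.46  0.29] w [-0.      0.001   0.0005] dq 0.017 op 0.0255
need cm dx -0.00 dy -0.03 dz 0.46
```

{"fn": "send_rows", "kwargs": {"series": [{"wx": 0,"wy": 0,"wz": 0,"dx": -0.05,"dy": 0,"dz": 0.15,"fingers": 255},{"wx": 0,"wy": 0,"wz": 0,"dx": -0.05,"dy": -0.3,"dz": 0,"fingers": 255},{"wx": 0,"wy": 0,"wz": 0,"dx": 0,"dy": -0.4,"dz": 0,"fingers": 255}], "newtons": 40}}

```text
t: 10.18
tool_pos: [0.5548, 0.1491, 0.1332]
orientation: [2.11, 2.326, 0.002]
force: [-0.3, 0.2, -0.3]
opening: 0.0253
```

```bash
python3 -c "
from h import *
gs(170,2,17)"
```

```text
t 10.18 toe gap mm [181.8   1.4  16.9] F [-0.3  0.2 -0.3] M [ 0.04  0.08 -0.02] w [-0.0005  0.0018 -0.0002] dq 0.089 op 0.0253
need cm dx 0.05 dy -1.18 dz 0.01
```

{"fn": "send_rows", "kwargs": {"series": [{"wx": 0,"wy": 0.001,"wz": 0,"dx": 0.02,"dy": -0.4,"dz": 0,"fingers": 255},{"wx": 0,"wy": 0.001,"wz": 0,"dx": 0.03,"dy": -0.4,"dz": 0,"fingers": 255},{"wx": 0,"wy": 0,"wz": 0,"dx": 0.03,"dy": -0.4,"dz": 0,"fingers": 255}], "newtons": 40}}

```text
t: 10.43
tool_pos: [0.5554, 0.1361, 0.1325]
orientation: [-2.11, -2.326, -0.0]
force: [-0.1, 1.4, -1.1]
opening: 0.026
```

```bash
python3 -c "
from h import *
gs(160,2,17)"
```

```text
t 10.43 toe gap mm [168.8   2.3  16.3] F [-0.1  1.4 -1.1] M [ 0.2   0.06 -0.03] w [-0.001  -0.0008 -0.0004] dq 0.093 op 0.026
need cm dx 0.12 dy -0.88 dz 0.07
```

{"fn": "send_rows", "kwargs": {"series": [{"wx": 0,"wy": 0,"wz": 0,"dx": 0.04,"dy": -0.35,"dz": 0.03,"fingers": 255},{"wx": 0,"wy": 0,"wz": 0,"dx": 0.04,"dy": -0.35,"dz": 0.03,"fingers": 255},{"wx": 0,"wy": 0,"wz": 0,"dx": 0.04,"dy": -0.35,"dz": 0,"fingers": 255}], "newtons": 40}}

```text
t: 10.68
tool_pos: [0.5565, 0.1237, 0.1326]
orientation: [-2.11, -2.325, 0.001]
force: [-0.8, 0.3, -0.3]
opening: 0.0254
```

```bash
python3 -c "
from h import *
gs(150,2,17)
k=cam('wrist')
crop(robot.read_camera('wrist'),140,420,20,230,2.8,'pics/w4.png')"
```

```text
t 10.68 toe gap mm [156.4   2.5  16.3] F [-0.8  0.3 -0.3] M [ 0.11  0.07 -0.01] w [-0.0006 -0.0015  0.0003] dq 0.085 op 0.0254
need cm dx 0.11 dy -0.63 dz 0.07
```

View pics/w4.png

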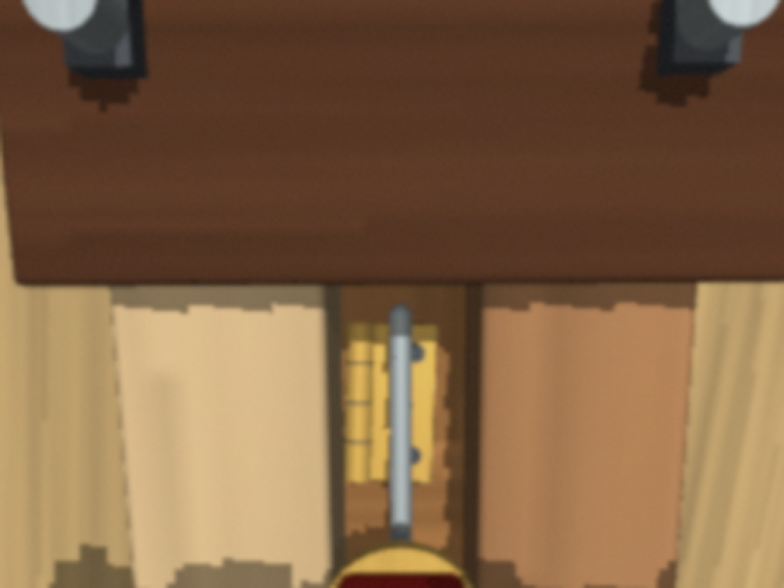

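{"fn": "send_rows", "kwargs": {"series": [{"wx": 0,"wy": -0.001,"wz": 0,"dx": 0.0,"dy": -0.35,"dz": 0.02,"fingers": 255},{"wx": 0,"wy": -0.001,"wz": 0,"dx": 0.0,"dy": -0.35,"dz": 0.02,"fingers": 255}], "newtons": 40}}

```text
t: 10.9
tool_pos: [0.5566, 0.1156, 0.1328]
orientation: [2.112, 2.326, 0.0]
force: [0.2, -0.0, -0.3]
opening: 0.0261
```

```bash
python3 -c "
from h import *
gs(140,3,17)"
```

```text
t 10.90 toe gap mm [148.2   3.   16.5] F [ 0.2 -0.  -0.3] M [0.04 0.08 0.05] w [-0.0002  0.0002  0.0007] dq 0.078 op 0.0261
need cm dx 0.08 dy -0.82 dz 0.05
```

{"fn": "send_rows", "kwargs": {"series": [{"wx": 0,"wy": 0,"wz": 0,"dx": 0.03,"dy": -0.35,"dz": 0,"fingers": 255},{"wx": 0,"wy": 0,"wz": 0,"dx": 0.03,"dy": -0.35,"dz": 0,"fingers": 255},{"wx": 0,"wy": 0,"wz": 0,"dx": 0.02,"dy": -0.2,"dz": -0.08,"fingers": 255}], "newtons": 40}}

```text
t: 11.15
tool_pos: [0.5575, 0.1056, 0.1322]
orientation: [2.112, 2.326, 0.001]
force: [-1.1, 2.0, 1.2]
opening: 0.0259
```

```bash
python3 -c "
from h import *
gs(130,3,17)"
```

```text
t 11.15 toe gap mm [138.2   3.   16. ] F [-1.1  2.   1.2] M [ 0.78  0.16 -0.01] w [-0.0005  0.0008  0.0007] dq 0.045 op 0.0259
need cm dx 0.08 dy -0.81 dz 0.10
```

{"fn": "send_rows", "kwargs": {"series": [{"wx": 0,"wy": 0,"wz": 0,"dx": 0.03,"dy": -0.3,"dz": 0.1,"fingers": 255},{"wx": 0,"wy": 0,"wz": 0,"dx": 0.03,"dy": -0.35,"dz": 0,"fingers": 255},{"wx": 0,"wy": 0,"wz": 0,"dx": 0.02,"dy": -0.2,"dz": -0.05,"fingers": 255}], "newtons": 40}}

```text
t: 11.4
tool_pos: [0.5585, 0.0963, 0.1329]
orientation: [2.111, 2.326, 0.002]
force: [0.8, 1.1, -1.4]
opening: 0.0259
```

```bash
python3 -c "
from h import *
gs(120,3,17)"
```

```text
t 11.40 toe gap mm [128.9   2.9  16.6] F [ 0.8  1.1 -1.4] M [ 0.23  0.08 -0.04] w [-0.0007  0.001   0.0006] dq 0.048 op 0.0259
need cm dx 0.08 dy -0.88 dz 0.04
```

{"fn": "send_rows", "kwargs": {"series": [{"wx": 0,"wy": 0,"wz": 0,"dx": 0.03,"dy": -0.3,"dz": 0,"fingers": 255},{"wx": 0,"wy": 0,"wz": 0,"dx": 0.02,"dy": -0.2,"dz": -0.08,"fingers": 255}], "newtons": 40}}

```text
t: 11.57
tool_pos: [0.5592, 0.0908, 0.1323]
orientation: [2.111, 2.326, 0.002]
force: [-0.4, 1.8, 1.6]
opening: 0.0263
```

```bash
python3 -c "
from h import *
gs(120,3,17)"
```

```text
t 11.57 toe gap mm [123.4   2.7  16. ] F [-0.4  1.8  1.6] M [0.63 0.16 0.  ] w [-0.0009  0.0014  0.0006] dq 0.045 op 0.0263
need cm dx -0.00 dy -0.34 dz 0.10
```

{"fn": "send_rows", "kwargs": {"series": [{"wx": 0,"wy": 0,"wz": 0,"dx": 0.03,"dy": -0.25,"dz": 0.12,"fingers": 255},{"wx": 0,"wy": 0,"wz": 0,"dx": 0.03,"dy": -0.35,"dz": 0.03,"fingers": 255}], "newtons": 40}}

```text
t: 11.73
tool_pos: [0.5596, 0.0845, 0.1336]
orientation: [2.111, 2.326, 0.002]
force: [0.9, 1.5, -1.5]
opening: 0.0256
```

```bash
python3 -c "
from h import *
gs(110,3,17)"
```

```text
t 11.73 toe gap mm [117.    2.9  17.3] F [ 0.9  1.5 -1.5] M [ 0.21  0.05 -0.05] w [-0.0009  0.0009  0.0003] dq 0.084 op 0.0256
need cm dx 0.06 dy -0.70 dz -0.03
```

{"fn": "send_rows", "kwargs": {"series": [{"wx": 0,"wy": 0,"wz": 0,"dx": 0.03,"dy": -0.25,"dz": 0,"fingers": 255},{"wx": 0,"wy": 0,"wz": 0,"dx": 0.02,"dy": -0.15,"dz": -0.08,"fingers": 255}], "newtons": 40}}

```text
t: 11.9
tool_pos: [0.5604, 0.0798, 0.1331]
orientation: [2.111, 2.326, 0.003]
force: [0.1, 0.8, -1.3]
opening: 0.0258
```

```bash
python3 -c "
from h import *
gs(110,3,17)"
```

```text
t 11.90 toe gap mm [112.3   2.5  16.8] F [ 0.1  0.8 -1.3] M [ 0.27  0.12 -0.03] w [-0.0011  0.0014  0.0005] dq 0.037 op 0.0258
need cm dx -0.02 dy -0.24 dz 0.02
```

{"fn": "send_rows", "kwargs": {"series": [{"wx": 0,"wy": 0.001,"wz": 0,"dx": 0.0,"dy": -0.25,"dz": -0.03,"fingers": 255},{"wx": 0,"wy": 0,"wz": 0,"dx": 0.01,"dy": -0.2,"dz": -0.08,"fingers": 255}], "newtons": 40}}

```text
t: 12.07
tool_pos: [0.5608, 0.0758, 0.1324]
orientation: [-2.111, -2.325, -0.004]
force: [-2.4, 5.0, 4.7]
opening: 0.0261
```

```bash
python3 -c "
from h import *
gs(100,3,17)"
```

```text
t 12.07 toe gap mm [108.5   2.6  16.3] F [-2.4  5.   4.7] M [1.65 0.62 0.06] w [-0.0028  0.0009  0.0004] dq 0.046 op 0.0261
need cm dx 0.04 dy -0.85 dz 0.07
```

{"fn": "send_rows", "kwargs": {"series": [{"wx": -0.001,"wy": 0,"wz": 0,"dx": 0.02,"dy": -0.05,"dz": 0.15,"fingers": 255},{"wx": -0.001,"wy": 0,"wz": 0,"dx": 0.02,"dy": -0.3,"dz": 0.06,"fingers": 255},{"wx": 0,"wy": 0,"wz": 0,"dx": 0.02,"dy": -0.2,"dz": 0,"fingers": 255}], "newtons": 40}}

```text
t: 12.32
tool_pos: [0.5613, 0.0695, 0.1344]
orientation: [2.111, 2.326, 0.001]
force: [-0.8, 1.1, -0.5]
opening: 0.0257
```

```bash
python3 -c "
from h import *
gs(100,3,17)"
```

```text
t 12.32 toe gap mm [101.9   2.8  18.1] F [-0.8  1.1 -0.5] M [ 0.34  0.1  -0.01] w [-0.      0.0006  0.0001] dq 0.042 op 0.0257
need cm dx -0.00 dy -0.19 dz -0.11
```

{"fn": "send_rows", "kwargs": {"series": [{"wx": 0,"wy": 0,"wz": 0,"dx": 0.02,"dy": -0.3,"dz": 0.02,"fingers": 255},{"wx": 0,"wy": 0,"wz": 0,"dx": 0.02,"dy": -0.2,"dz": -0.04,"fingers": 255}], "newtons": 40}}

```text
t: 12.48
tool_pos: [0.5618, 0.0639, 0.1343]
orientation: [2.11, 2.326, 0.0]
force: [0.3, 1.1, 0.3]
opening: 0.0258
```

```bash
python3 -c "
from h import *
gs(90,3,18)"
```

```text
t 12.48 toe gap mm [96.2  2.8 18. ] F [0.3 1.1 0.3] M [0.27 0.07 0.01] w [0.0005 0.0007 0.    ] dq 0.044 op 0.0258
need cm dx 0.04 dy -0.61 dz 0.00
```

{"fn": "send_rows", "kwargs": {"series": [{"wx": 0,"wy": 0,"wz": 0,"dx": 0.02,"dy": -0.25,"dz": 0.06,"fingers": 255},{"wx": 0,"wy": 0,"wz": 0,"dx": 0.02,"dy": -0.2,"dz": 0,"fingers": 255}], "newtons": 40}}

```text
t: 12.65
tool_pos: [0.562, 0.0584, 0.1345]
orientation: [2.111, 2.326, -0.001]
force: [0.2, 0.7, -0.9]
opening: 0.0257
```

```bash
python3 -c "
from h import *
gs(90,3,18)"
```

```text
t 12.65 toe gap mm [90.7  3.2 18.2] F [ 0.2  0.7 -0.9] M [ 0.45  0.07 -0.02] w [0.0011 0.0001 0.0002] dq 0.047 op 0.0257
need cm dx 0.03 dy -0.07 dz -0.02
```

{"fn": "send_rows", "kwargs": {"series": [{"wx": 0.001,"wy": 0,"wz": 0,"dx": 0.03,"dy": -0.25,"dz": 0,"fingers": 255},{"wx": 0,"wy": 0,"wz": 0,"dx": 0.02,"dy": -0.15,"dz": -0.07,"fingers": 255}], "newtons": 40}}

```text
t: 12.82
tool_pos: [0.5626, 0.0544, 0.1341]
orientation: [-2.111, -2.326, -0.002]
force: [-2.0, 4.1, 4.5]
opening: 0.0259
```

```bash
python3 -c "
from h import *
gs(80,3,18)
crop(robot.read_camera('wrist'),140,420,20,230,2.8,'pics/w5.png')"
```

```text
t 12.82 toe gap mm [86.8  3.  17.9] F [-2.   4.1  4.5] M [1.66 0.65 0.05] w [-0.0011  0.0003  0.0003] dq 0.032 op 0.0259
need cm dx 0.07 dy -0.68 dz 0.01
```

View pics/w5.png

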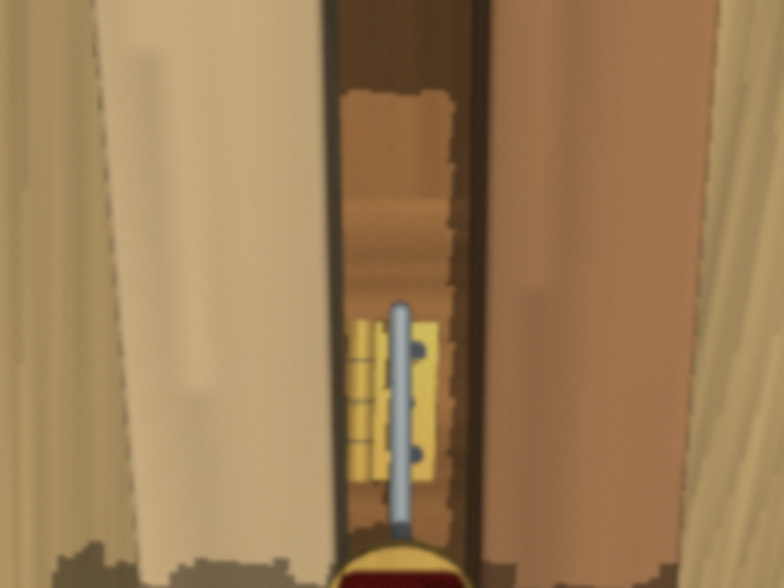

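{"fn": "send_rows", "kwargs": {"series": [{"wx": -0.001,"wy": 0,"wz": 0,"dx": 0.01,"dy": -0.05,"dz": 0.15,"fingers": 255},{"wx": 0,"wy": 0,"wz": 0,"dx": 0.02,"dy": -0.25,"dz": 0.07,"fingers": 255},{"wx": 0,"wy": 0,"wz": 0,"dx": 0.02,"dy": -0.2,"dz": 0,"fingers": 255}], "newtons": 40}}

```text
t: 13.12
tool_pos: [0.563, 0.0487, 0.1362]
orientation: [2.111, 2.326, -0.001]
force: [0.8, -0.1, -0.4]
opening: 0.0261
```

```bash
python3 -c "
from h import *
gs(80,3,18)"
```

```text
t 13.12 toe gap mm [80.8  3.2 19.8] F [ 0.8 -0.1 -0.4] M [ 0.08  0.03 -0.01] w [ 0.001  -0.0001  0.0002] dq 0.043 op 0.0261
need cm dx 0.03 dy -0.08 dz -0.18
```

{"fn": "send_rows", "kwargs": {"series": [{"wx": 0,"wy": 0,"wz": 0,"dx": 0.03,"dy": -0.25,"dz": -0.02,"fingers": 255},{"wx": 0,"wy": 0,"wz": 0,"dx": 0.02,"dy": -0.15,"dz": -0.08,"fingers": 255}], "newtons": 40}}

```text
t: 13.28
tool_pos: [0.5636, 0.0441, 0.1352]
orientation: [2.11, 2.326, -0.001]
force: [-0.5, 3.8, 2.5]
opening: 0.0259
```

```bash
python3 -c "
from h import *
gs(70,3,18)"
```

```text
t 13.28 toe gap mm [76.2  3.  18.8] F [-0.5  3.8  2.5] M [1.3  0.35 0.01] w [0.0013 0.0001 0.0001] dq 0.034 op 0.0259
need cm dx 0.06 dy -0.61 dz -0.08
```

{"fn": "send_rows", "kwargs": {"series": [{"wx": 0.001,"wy": 0,"wz": 0,"dx": 0.01,"dy": -0.1,"dz": 0.12,"fingers": 255},{"wx": 0,"wy": 0,"wz": 0,"dx": 0.02,"dy": -0.25,"dz": 0.04,"fingers": 255},{"wx": 0,"wy": 0,"wz": 0,"dx": 0.02,"dy": -0.2,"dz": -0.02,"fingers": 255}], "newtons": 40}}

```text
t: 13.53
tool_pos: [0.5641, 0.0379, 0.1364]
orientation: [2.111, 2.327, -0.001]
force: [0.5, 0.2, -0.8]
opening: 0.0258
```

```bash
python3 -c "
from h import *
gs(70,3,18)"
```

```text
t 13.53 toe gap mm [70.1  3.2 20.1] F [ 0.5  0.2 -0.8] M [ 0.14  0.12 -0.03] w [ 0.0003 -0.0002  0.0001] dq 0.046 op 0.0258
need cm dx 0.02 dy -0.01 dz -0.21
```

{"fn": "send_rows", "kwargs": {"series": [{"wx": 0,"wy": 0,"wz": 0,"dx": 0.03,"dy": -0.25,"dz": -0.03,"fingers": 255},{"wx": 0,"wy": 0,"wz": 0,"dx": 0.02,"dy": -0.15,"dz": -0.08,"fingers": 255}], "newtons": 40}}

```text
t: 13.7
tool_pos: [0.5647, 0.0337, 0.1356]
orientation: [-2.111, -2.326, -0.0]
force: [-1.3, 4.1, 5.3]
opening: 0.0258
```

```bash
python3 -c "
from h import *
gs(70,3,18)"
```

```text
t 13.70 toe gap mm [66.   2.9 19.4] F [-1.3  4.1  5.3] M [1.57 0.66 0.12] w [-0.0004  0.      0.0002] dq 0.034 op 0.0258
need cm dx -0.04 dy 0.40 dz -0.14
```

{"fn": "send_rows", "kwargs": {"series": [{"wx": 0,"wy": 0,"wz": 0,"dx": 0.01,"dy": -0.1,"dz": 0.14,"fingers": 255},{"wx": 0,"wy": 0,"wz": 0,"dx": 0.02,"dy": -0.25,"dz": 0.03,"fingers": 255},{"wx": 0,"wy": 0,"wz": 0,"dx": 0.02,"dy": -0.25,"dz": -0.02,"fingers": 255}], "newtons": 40}}

```text
t: 13.95
tool_pos: [0.5651, 0.0269, 0.1369]
orientation: [-2.111, -2.327, 0.001]
force: [-0.1, 0.6, -1.5]
opening: 0.0258
```

```bash
python3 -c "
from h import *
gs(60,3,20)"
```

```text
t 13.95 toe gap mm [59.1  3.3 20.6] F [-0.1  0.6 -1.5] M [-0.01  0.07  0.01] w [ 0.0003 -0.0003  0.    ] dq 0.057 op 0.0258
need cm dx 0.02 dy 0.09 dz -0.06
```

{"fn": "send_rows", "kwargs": {"series": [{"wx": 0,"wy": 0,"wz": 0,"dx": 0.03,"dy": -0.2,"dz": -0.06,"fingers": 255},{"wx": 0,"wy": 0,"wz": 0,"dx": 0.02,"dy": -0.15,"dz": -0.08,"fingers": 255}], "newtons": 40}}

```text
t: 14.12
tool_pos: [0.5658, 0.0233, 0.136]
orientation: [-2.111, -2.326, -0.001]
force: [-0.8, 3.6, 5.7]
opening: 0.0257
```

```bash
python3 -c "
from h import *
gs(70,3,18)"
```

```text
t 14.12 toe gap mm [55.6  2.8 19.7] F [-0.8  3.6  5.7] M [1.66 0.61 0.09] w [-0.0008  0.0002  0.0002] dq 0.036 op 0.0257
need cm dx -0.16 dy 1.43 dz -0.17
```

{"fn": "send_rows", "kwargs": {"series": [{"wx": 0,"wy": 0,"wz": 0,"dx": 0.01,"dy": -0.1,"dz": 0.12,"fingers": 255},{"wx": 0,"wy": 0,"wz": 0,"dx": 0.02,"dy": -0.25,"dz": 0,"fingers": 255},{"wx": 0,"wy": 0,"wz": 0,"dx": 0.02,"dy": -0.25,"dz": -0.04,"fingers": 255}], "newtons": 40}}

```text
t: 14.37
tool_pos: [0.5664, 0.0165, 0.1366]
orientation: [2.111, 2.327, -0.0]
force: [0.8, 1.5, 0.2]
opening: 0.0259
```

```bash
python3 -c "
from h import *
gs(60,3,20)"
```

```text
t 14.37 toe gap mm [48.6  3.  20.3] F [0.8 1.5 0.2] M [ 0.16  0.08 -0.04] w [ 0.0001  0.0001 -0.    ] dq 0.058 op 0.0259
need cm dx -0.11 dy 1.14 dz -0.03
```

{"fn": "send_rows", "kwargs": {"series": [{"wx": 0,"wy": 0,"wz": 0,"dx": 0.03,"dy": -0.2,"dz": -0.04,"fingers": 255},{"wx": 0,"wy": 0,"wz": 0,"dx": 0.02,"dy": -0.15,"dz": -0.08,"fingers": 255}], "newtons": 40}}

```text
t: 14.53
tool_pos: [0.5669, 0.0123, 0.1352]
orientation: [2.111, 2.326, -0.0]
force: [-0.8, 3.5, 4.1]
opening: 0.0258
```

```bash
python3 -c "
from h import *
gs(70,3,18)"
```

```text
t 14.53 toe gap mm [44.3  2.8 18.9] F [-0.8  3.5  4.1] M [1.27 0.36 0.04] w [0.0003 0.0001 0.0002] dq 0.035 op 0.0258
need cm dx -0.27 dy 2.55 dz -0.09
```

{"fn": "send_rows", "kwargs": {"series": [{"wx": 0,"wy": 0,"wz": 0,"dx": 0.01,"dy": -0.1,"dz": 0.08,"fingers": 255},{"wx": 0,"wy": 0,"wz": 0,"dx": 0.02,"dy": -0.25,"dz": -0.05,"fingers": 255},{"wx": 0,"wy": 0,"wz": 0,"dx": 0.02,"dy": -0.2,"dz": -0.05,"fingers": 255}], "newtons": 40}}

```text
t: 14.78
tool_pos: [0.5674, 0.0062, 0.1349]
orientation: [2.111, 2.326, -0.0]
force: [-1.1, 1.9, 1.8]
opening: 0.0258
```

```bash
python3 -c "
from h import *
gs(60,3,20)"
```

```text
t 14.78 toe gap mm [38.3  2.9 18.6] F [-1.1  1.9  1.8] M [0.74 0.16 0.02] w [ 0.0002 -0.0001  0.0002] dq 0.042 op 0.0258
need cm dx -0.22 dy 2.16 dz 0.14
```

{"fn": "send_rows", "kwargs": {"series": [{"wx": 0,"wy": 0,"wz": 0,"dx": 0.02,"dy": -0.2,"dz": 0.05,"fingers": 255},{"wx": 0,"wy": 0,"wz": 0,"dx": 0.02,"dy": -0.25,"dz": -0.04,"fingers": 255},{"wx": 0,"wy": 0,"wz": 0,"dx": 0.02,"dy": -0.2,"dz": -0.06,"fingers": 255}], "newtons": 40}}

```text
t: 15.03
tool_pos: [0.568, -0.001, 0.1342]
orientation: [2.111, 2.327, -0.001]
force: [-0.4, 1.5, 1.9]
opening: 0.0262
```

```bash
python3 -c "
from h import *
gs(60,3,20)"
```

```text
t 15.03 toe gap mm [31.   3.  17.9] F [-0.4  1.5  1.9] M [ 0.83  0.22 -0.02] w [ 0.0003 -0.0002  0.0001] dq 0.045 op 0.0262
need cm dx -0.28 dy 2.88 dz 0.21
```

{"fn": "send_rows", "kwargs": {"series": [{"wx": 0,"wy": 0,"wz": 0,"dx": 0.02,"dy": -0.2,"dz": 0.05,"fingers": 255},{"wx": 0,"wy": 0,"wz": 0,"dx": 0.02,"dy": -0.25,"dz": -0.04,"fingers": 255},{"wx": 0,"wy": 0,"wz": 0,"dx": 0.02,"dy": -0.2,"dz": -0.06,"fingers": 255}], "newtons": 40}}

```text
t: 15.28
tool_pos: [0.5686, -0.0083, 0.1336]
orientation: [2.111, 2.326, -0.001]
force: [-0.2, 3.2, 2.5]
opening: 0.026
```

```bash
python3 -c "
from h import *
gs(60,3,20)
crop(robot.read_camera('wrist'),140,420,20,230,2.8,'pics/w6.png')"
```

```text
t 15.28 toe gap mm [23.7  3.1 17.3] F [-0.2  3.2  2.5] M [ 0.83  0.15 -0.02] w [ 0.0004 -0.0004  0.0002] dq 0.045 op 0.026
need cm dx -0.34 dy 3.62 dz 0.27
```

View pics/w6.png

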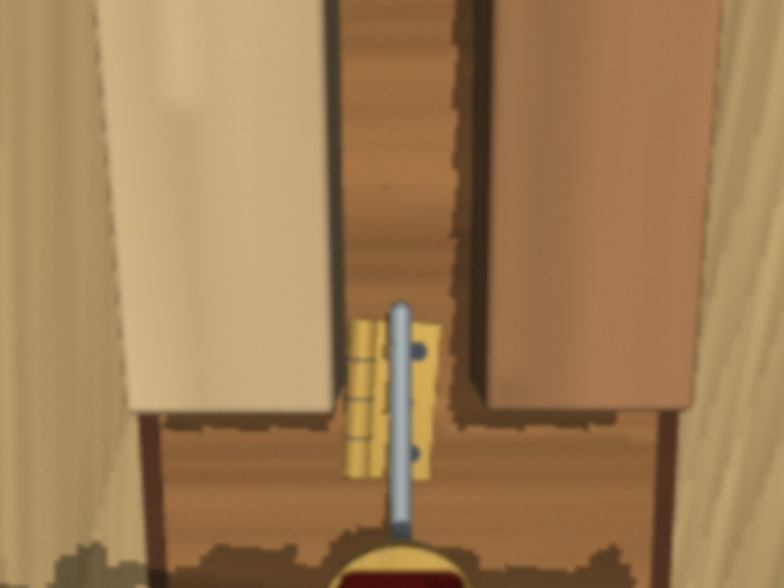

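{"fn": "send_rows", "kwargs": {"series": [{"wx": 0,"wy": 0,"wz": 0,"dx": 0.0,"dy": -0.2,"dz": 0.06,"fingers": 255},{"wx": 0,"wy": 0,"wz": 0,"dx": 0.0,"dy": -0.25,"dz": -0.02,"fingers": 255},{"wx": 0,"wy": 0,"wz": 0,"dx": 0.02,"dy": -0.2,"dz": -0.06,"fingers": 255}], "newtons": 40}}

```text
t: 15.58
tool_pos: [0.5689, -0.0159, 0.1333]
orientation: [2.111, 2.326, -0.002]
force: [0.0, 1.8, -0.2]
opening: 0.0255
```

```bash
python3 -c "
from h import *
gs(60,3,20)"
```

```text
t 15.58 toe gap mm [16.   3.6 16.9] F [ 0.   1.8 -0.2] M [ 0.33  0.12 -0.02] w [ 0.0012 -0.0003  0.0003] dq 0.044 op 0.0255
need cm dx -0.36 dy 4.39 dz 0.31
```

{"fn": "send_rows", "kwargs": {"series": [{"wx": 0.001,"wy": 0,"wz": 0,"dx": 0.01,"dy": -0.2,"dz": 0.03,"fingers": 255},{"wx": 0,"wy": 0,"wz": 0,"dx": 0.01,"dy": -0.25,"dz": -0.02,"fingers": 255},{"wx": 0,"wy": 0,"wz": 0,"dx": 0.02,"dy": -0.15,"dz": -0.06,"fingers": 255}], "newtons": 40}}

```text
t: 15.83
tool_pos: [0.5691, -0.0227, 0.1325]
orientation: [-2.111, -2.326, 0.001]
force: [-0.5, 1.7, 1.1]
opening: 0.026
```

```bash
python3 -c "
from h import *
gs(60,3,20)"
```

```text
t 15.83 toe gap mm [ 9.4  4.1 16.2] F [-0.5  1.7  1.1] M [0.69 0.27 0.  ] w [ 0.0001 -0.0008  0.0002] dq 0.034 op 0.026
need cm dx -0.38 dy 5.05 dz 0.38
```

{"fn": "send_rows", "kwargs": {"series": [{"wx": 0,"wy": 0,"wz": 0,"dx": 0.03,"dy": -0.2,"dz": 0.09,"fingers": 255},{"wx": 0,"wy": 0,"wz": 0,"dx": 0.03,"dy": -0.25,"dz": 0,"fingers": 255},{"wx": 0,"wy": 0,"wz": 0,"dx": 0.03,"dy": -0.15,"dz": -0.05,"fingers": 255}], "newtons": 40}}

```text
t: 16.08
tool_pos: [0.5699, -0.0295, 0.1327]
orientation: [-2.111, -2.326, 0.002]
force: [-0.6, 1.1, -0.8]
opening: 0.0259
```

```bash
python3 -c "
from h import *
gs(60,3,20)"
```

```text
t 16.08 toe gap mm [ 2.5  4.  16.4] F [-0.6  1.1 -0.8] M [ 0.15  0.1  -0.02] w [ 0.0003 -0.0013  0.0003] dq 0.033 op 0.0259
need cm dx -0.46 dy 5.73 dz 0.36
```

{"fn": "send_rows", "kwargs": {"series": [{"wx": 0,"wy": -0.001,"wz": 0,"dx": 0.03,"dy": -0.25,"dz": 0,"fingers": 255},{"wx": 0,"wy": 0,"wz": 0,"dx": 0.03,"dy": -0.25,"dz": -0.02,"fingers": 255},{"wx": 0,"wy": 0,"wz": 0,"dx": 0.03,"dy": -0.15,"dz": -0.04,"fingers": 255}], "newtons": 40}}

```text
t: 16.33
tool_pos: [0.5709, -0.0366, 0.132]
orientation: [-2.111, -2.326, 0.0]
force: [0.6, 0.7, -1.0]
opening: 0.0255
```

```bash
python3 -c "
from h import *
gs(60,3,20)"
```

```text
t 16.33 toe gap mm [-4.6  3.5 15.7] F [ 0.6  0.7 -1. ] M [0.31 0.09 0.05] w [ 0.0001 -0.0001  0.0004] dq 0.034 op 0.0255
need cm dx -0.57 dy 6.44 dz 0.43
```

{"fn": "send_rows", "kwargs": {"series": [{"wx": 0,"wy": 0,"wz": 0,"dx": 0.02,"dy": -0.2,"dz": 0,"fingers": 255},{"wx": 0,"wy": 0,"wz": 0,"dx": 0.02,"dy": -0.2,"dz": -0.02,"fingers": 255},{"wx": 0,"wy": 0,"wz": 0,"dx": 0.02,"dy": -0.15,"dz": -0.03,"fingers": 255}], "newtons": 40}}

```text
t: 16.58
tool_pos: [0.5718, -0.042, 0.1319]
orientation: [-2.111, -2.326, -0.002]
force: [-1.2, 2.9, 1.7]
opening: 0.0258
```

```bash
python3 -c "
from h import *
gs(60,3,20)"
```

```text
t 16.58 toe gap mm [-10.    3.1  15.7] F [-1.2  2.9  1.7] M [1.06 0.3  0.01] w [-0.0013  0.0004  0.0004] dq 0.031 op 0.0258
need cm dx -0.67 dy 6.96 dz 0.43
```

Two more short pulls for margin, then a look.

{"fn": "send_rows", "kwargs": {"series": [{"wx": -0.001,"wy": 0,"wz": 0,"dx": 0.02,"dy": -0.15,"dz": 0.1,"fingers": 255},{"wx": 0,"wy": 0,"wz": 0,"dx": 0.02,"dy": -0.25,"dz": 0.03,"fingers": 255},{"wx": 0,"wy": 0,"wz": 0,"dx": 0.02,"dy": -0.2,"dz": 0,"fingers": 255}], "newtons": 40}}

```text
t: 16.83
tool_pos: [0.5724, -0.0488, 0.1331]
orientation: [2.111, 2.326, -0.0]
force: [-0.2, 1.0, -0.3]
opening: 0.0258
```

```bash
python3 -c "
from h import *
gs(60,3,20)"
```

```text
t 16.83 toe gap mm [-17.    3.2  16.8] F [-0.2  1.  -0.3] M [ 0.26  0.01 -0.03] w [0.0005 0.0003 0.0001] dq 0.043 op 0.0258
need cm dx -0.72 dy 7.67 dz 0.32
```

{"fn": "send_rows", "kwargs": {"series": [{"wx": 0,"wy": 0,"wz": 0,"dx": 0.02,"dy": -0.2,"dz": 0,"fingers": 255},{"wx": 0,"wy": 0,"wz": 0,"dx": 0.02,"dy": -0.15,"dz": 0,"fingers": 255},{"wx": 0,"wy": 0,"wz": 0,"dx": 0,"dy": 0.0,"dz": 0,"fingers": 255}], "newtons": 40}}

```text
t: 17.08
tool_pos: [0.5729, -0.0533, 0.1331]
orientation: [2.111, 2.326, -0.001]
force: [0.5, 1.4, -0.8]
opening: 0.0257
```

```bash
python3 -c "
from h import *
gs(60,3,20)
crop(robot.read_camera('wrist'),140,420,20,230,2.8,'pics/w7.png')"
```

```text
t 17.08 toe gap mm [-21.6   3.1  16.8] F [ 0.5  1.4 -0.8] M [ 0.22  0.07 -0.01] w [0.0009 0.0004 0.0005] dq 0.002 op 0.0257
need cm dx -0.78 dy 8.13 dz 0.32
```

View pics/w7.png

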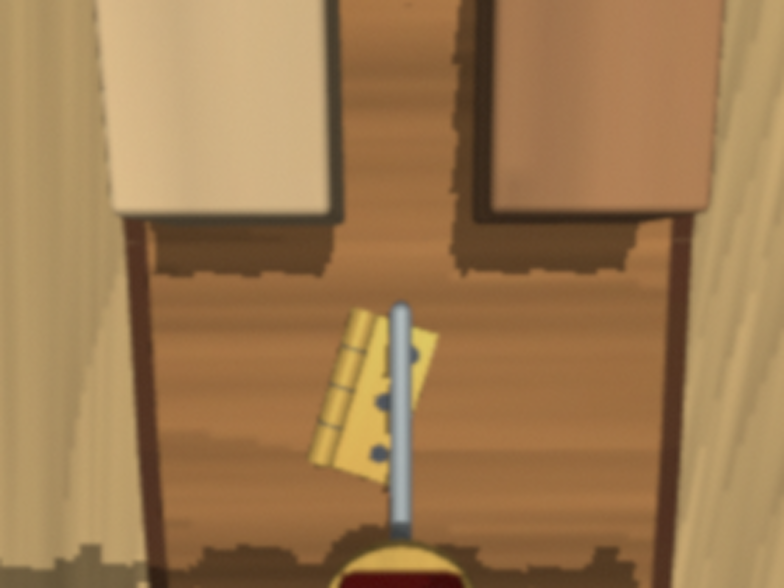

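{"fn": "send_rows", "kwargs": {"series": [{"wx": 0,"wy": 0,"wz": 0,"dx": 0,"dy": 0.2,"dz": 0.2,"fingers": 255},{"wx": 0,"wy": 0,"wz": 0,"dx": 0,"dy": 0,"dz": 1,"fingers": 255},{"wx": 0,"wy": 0,"wz": 0,"dx": 0,"dy": 0,"dz": 2,"fingers": 255},{"wx": 0,"wy": 0,"wz": 0,"dx": 0,"dy": 0,"dz": 2.5,"fingers": 255},{"wx": 0,"wy": 0,"wz": -0.02,"dx": -0.2,"dy": -0.8,"dz": 2,"fingers": 255},{"wx": 0,"wy": 0,"wz": -0.05,"dx": -0.5,"dy": -2,"dz": 0.5,"fingers": 255},{"wx": 0,"wy": 0,"wz": -0.07,"dx": -0.6,"dy": -3,"dz": 0,"fingers": 255},{"wx": 0,"wy": 0,"wz": -0.07,"dx": -0.6,"dy": -3.5,"dz": 0,"fingers": 255},{"wx": 0,"wy": 0,"wz": -0.07,"dx": -0.6,"dy": -3.5,"dz": 0,"fingers": 255},{"wx": 0,"wy": 0,"wz": -0.06,"dx": -0.6,"dy": -3,"dz": 0,"fingers": 255},{"wx": 0,"wy": 0,"wz": -0.04,"dx": -0.4,"dy": -2,"dz": 0,"fingers": 255},{"wx": 0,"wy": 0,"wz": -0.02,"dx": -0.2,"dy": -1,"dz": 0,"fingers": 255},{"wx": 0,"wy": 0,"wz": 0,"dx": 0,"dy": 0,"dz": 0,"fingers": 255},{"wx": 0,"wy": 0,"wz": 0,"dx": 0,"dy": 0,"dz": 0,"fingers": 255}], "newtons": 40}}

```text
t: 18.3
tool_pos: [0.533, -0.2455, 0.2296]
orientation: [2.537, 1.84, 0.0]
force: [-0.4, -0.1, -1.1]
opening: 0.0256
```

```bash
python3 -c "
from h import *
go(.5360,-.2658,.1715,1.2443)
crop(robot.read_camera('top'),125,325,175,280,4,'pics/t8.png')"
```

```text
t 18.3 pos [ 0.533  -0.2455  0.2296] yaw 1.2547 tilt [ 0.0047 -0.0062 -1.    ] F [-0.4 -0.1 -1.1] M [-0.05  0.08 -0.03] op 0.0256
need cm [ 0.3  -2.03 -5.81] w [ 0.0062  0.0046 -0.0104]
```

View pics/t8.png

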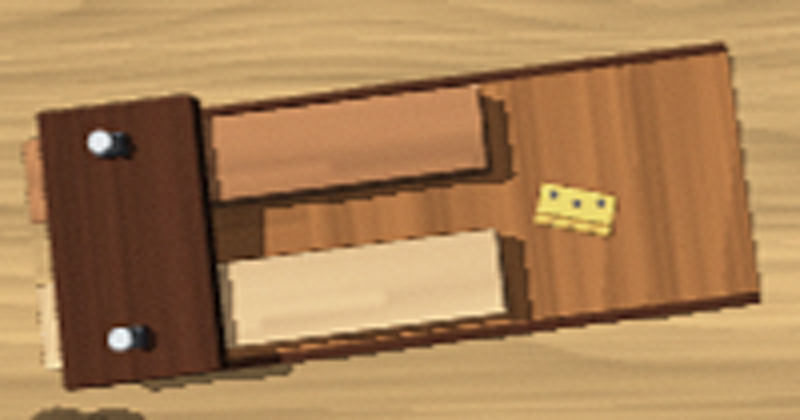

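{"fn": "send_rows", "kwargs": {"series": [{"wx": 0.002,"wy": 0.002,"wz": -0.003,"dx": 0.1,"dy": -0.5,"dz": -1,"fingers": 255},{"wx": 0.002,"wy": 0.002,"wz": -0.003,"dx": 0.1,"dy": -0.7,"dz": -1.7,"fingers": 255},{"wx": 0.002,"wy": 0,"wz": -0.003,"dx": 0.1,"dy": -0.5,"dz": -1.6,"fingers": 255},{"wx": 0,"wy": 0,"wz": 0,"dx": 0,"dy": -0.2,"dz": -0.8,"fingers": 255},{"wx": 0,"wy": 0,"wz": 0,"dx": 0,"dy": 0,"dz": -0.3,"fingers": 255},{"wx": 0,"wy": 0,"wz": 0,"dx": 0,"dy": 0,"dz": 0,"fingers": 255},{"wx": 0,"wy": 0,"wz": 0,"dx": 0,"dy": 0,"dz": 0,"fingers": 255}], "newtons": 40}}

```text
t: 18.93
tool_pos: [0.5388, -0.257, 0.1716]
orientation: [-2.537, -1.85, -0.003]
force: [-0.3, 0.1, -2.2]
opening: 0.0257
```

```bash
python3 -c "
from h import *
go(.5360,-.2658,.1730,1.2443)
crop(robot.read_camera('wrist'),0,560,0,420,1.4,'pics/w8.png')"
```

```text
t 18.93 pos [ 0.5388 -0.257   0.1716] yaw 1.2599 tilt [ 4.0e-04  2.2e-03 -1.0e+00] F [-0.3  0.1 -2.2] M [-0.06  0.06 -0.04] op 0.0257
need cm [-0.28 -0.88  0.14] w [-0.0022  0.0004 -0.0156]
```

View pics/w8.png

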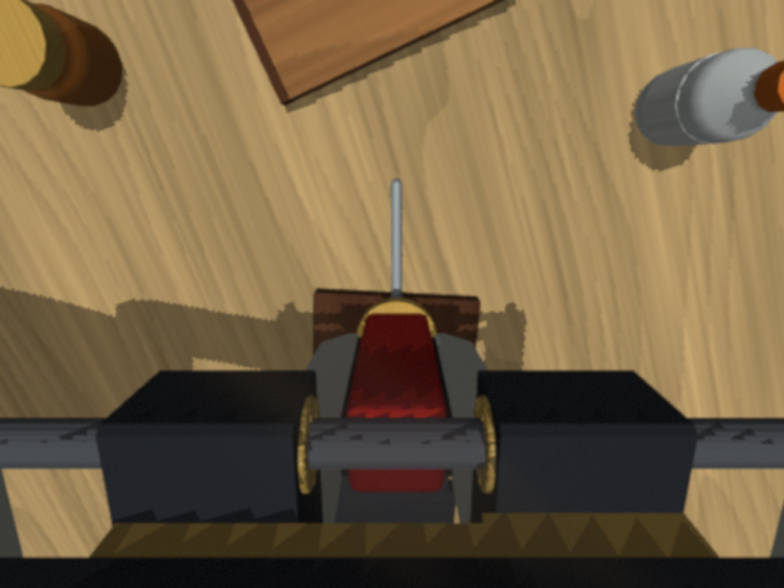

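{"fn": "send_rows", "kwargs": {"series": [{"wx": -0.001,"wy": 0,"wz": -0.006,"dx": -0.12,"dy": -0.3,"dz": 0.05,"fingers": 255},{"wx": -0.001,"wy": 0,"wz": -0.006,"dx": -0.12,"dy": -0.3,"dz": 0.05,"fingers": 255},{"wx": 0,"wy": 0,"wz": -0.002,"dx": 0,"dy": -0.1,"dz": 0.03,"fingers": 255},{"wx": 0,"wy": 0,"wz": 0,"dx": 0,"dy": 0,"dz": 0,"fingers": 255},{"wx": 0,"wy": 0,"wz": 0,"dx": 0,"dy": 0,"dz": 0,"fingers": 255}], "newtons": 40}}

```text
t: 19.4
tool_pos: [0.5378, -0.2649, 0.1767]
orientation: [2.548, 1.829, 0.004]
force: [0.7, -0.9, -1.5]
opening: 0.0262
```

```bash
cat >> h.py <<'E'
def hs():
    go(.5119,-.3368,.1523,1.2443)
    p=robot.read_state()["tool_pos"]-[.5119,-.3368,.1523]; c,s=np.cos(1.2443),np.sin(1.2443)
    print("out mm %.1f lateral %.1f up %.1f"%tuple(np.array([c*p[0]+s*p[1],-s*p[0]+c*p[1],p[2]])*1e3))
E
python3 -c "
from h import *
hs()"
```

```text
t 19.4 pos [ 0.5378 -0.2649  0.1767] yaw 1.2453 tilt [ 0.0049 -0.0027 -1.    ] F [ 0.7 -0.9 -1.5] M [-0.02  0.14 -0.03] op 0.0262
need cm [-2.59 -7.19 -2.44] w [ 0.0027  0.0049 -0.001 ]
out mm 76.4 lateral -1.5 up 24.4
```

{"fn": "send_rows", "kwargs": {"series": [{"wx": 0.001,"wy": 0.002,"wz": 0,"dx": -0.35,"dy": -0.7,"dz": 0,"fingers": 255},{"wx": 0.001,"wy": 0.002,"wz": 0,"dx": -0.45,"dy": -1.1,"dz": 0,"fingers": 255},{"wx": 0,"wy": 0,"wz": 0,"dx": -0.4,"dy": -1.1,"dz": 0,"fingers": 255},{"wx": 0,"wy": 0,"wz": 0,"dx": -0.2,"dy": -0.6,"dz": 0,"fingers": 255},{"wx": 0,"wy": 0,"wz": 0,"dx": 0,"dy": 0,"dz": 0,"fingers": 255},{"wx": 0,"wy": 0,"wz": 0,"dx": 0,"dy": 0,"dz": 0,"fingers": 255}], "newtons": 40}}

```text
t: 19.9
tool_pos: [0.5218, -0.3052, 0.1775]
orientation: [2.552, 1.829, 0.0]
force: [0.1, 0.2, -1.6]
opening: 0.0256
```

```bash
python3 -c "
from h import *
hs()"
```

```text
t 19.9 pos [ 0.5218 -0.3052  0.1775] yaw 1.2441 tilt [ 0.0013 -0.0015 -1.    ] F [ 0.1  0.2 -1.6] M [-0.07  0.08 -0.01] op 0.0256
need cm [-0.99 -3.16 -2.52] w [0.0015 0.0013 0.0002]
out mm 33.1 lateral 0.7 up 25.2
```

{"fn": "send_rows", "kwargs": {"series": [{"wx": 0.001,"wy": 0.001,"wz": 0,"dx": -0.15,"dy": -0.6,"dz": 0,"fingers": 255},{"wx": 0,"wy": 0,"wz": 0,"dx": -0.25,"dy": -0.8,"dz": 0,"fingers": 255},{"wx": 0,"wy": 0,"wz": 0,"dx": -0.25,"dy": -0.8,"dz": 0,"fingers": 255},{"wx": 0,"wy": 0,"wz": 0,"dx": -0.1,"dy": -0.4,"dz": 0,"fingers": 255},{"wx": 0,"wy": 0,"wz": 0,"dx": 0,"dy": 0,"dz": 0,"fingers": 255},{"wx": 0,"wy": 0,"wz": 0,"dx": 0,"dy": 0,"dz": 0,"fingers": 255}], "newtons": 40}}

```text
t: 20.4
tool_pos: [0.5133, -0.3342, 0.1771]
orientation: [-2.553, -1.83, 0.0]
force: [-0.3, 0.0, -1.8]
opening: 0.0261
```

```bash
python3 -c "
from h import *
hs()"
```

```text
t 20.4 pos [ 0.5133 -0.3342  0.1771] yaw 1.2436 tilt [-2.e-04  1.e-04 -1.e+00] F [-0.3  0.  -1.8] M [-0.08  0.07  0.01] op 0.0261
need cm [-0.14 -0.26 -2.48] w [-0.0001 -0.0002  0.0007]
out mm 2.9 lateral -0.5 up 24.8
```

{"fn": "send_rows", "kwargs": {"series": [{"wx": 0,"wy": 0,"wz": 0,"dx": -0.06,"dy": -0.12,"dz": -0.3,"fingers": 255},{"wx": 0,"wy": 0,"wz": 0,"dx": -0.06,"dy": -0.1,"dz": -0.5,"fingers": 255},{"wx": 0,"wy": 0,"wz": 0,"dx": 0,"dy": 0,"dz": -0.5,"fingers": 255},{"wx": 0,"wy": 0,"wz": 0,"dx": 0,"dy": 0,"dz": -0.4,"fingers": 255},{"wx": 0,"wy": 0,"wz": 0,"dx": 0,"dy": 0,"dz": -0.2,"fingers": 255},{"wx": 0,"wy": 0,"wz": 0,"dx": 0,"dy": 0,"dz": 0,"fingers": 255}], "newtons": 40}}

```text
t: 20.9
tool_pos: [0.512, -0.3354, 0.1554]
orientation: [-2.552, -1.83, 0.0]
force: [0.0, -0.5, -0.7]
opening: 0.0261
```

```bash
python3 -c "
from h import *
hs()"
```

```text
t 20.9 pos [ 0.512  -0.3354  0.1554] yaw 1.2446 tilt [-8.e-04  1.e-03 -1.e+00] F [ 0.  -0.5 -0.7] M [-0.05  0.09 -0.01] op 0.0261
need cm [-0.01 -0.14 -0.31] w [-0.001  -0.0008 -0.0003]
out mm 1.4 lateral 0.3 up 3.1
```

{"fn": "send_rows", "kwargs": {"series": [{"wx": 0,"wy": 0,"wz": 0,"dx": 0,"dy": -0.12,"dz": -0.1,"fingers": 255},{"wx": 0,"wy": 0,"wz": 0,"dx": 0,"dy": 0,"dz": -0.12,"fingers": 255},{"wx": 0,"wy": 0,"wz": 0,"dx": 0,"dy": 0,"dz": -0.05,"fingers": 255},{"wx": 0,"wy": 0,"wz": 0,"dx": 0,"dy": 0,"dz": 0,"fingers": 255}], "newtons": 40}}

```text
t: 21.23
tool_pos: [0.5122, -0.3363, 0.1524]
orientation: [-2.551, -1.831, 0.0]
force: [0.4, -0.2, -1.1]
opening: 0.0259
```

```bash
python3 -c "
from h import *
hs()"
```

```text
t 21.23 pos [ 0.5122 -0.3363  0.1524] yaw 1.2452 tilt [-0.001   0.0013 -1.    ] F [ 0.4 -0.2 -1.1] M [-0.09  0.08  0.01] op 0.0259
need cm [-0.03 -0.05 -0.01] w [-0.0013 -0.001  -0.0009]
out mm 0.6 lateral -0.1 up 0.1
```

{"fn": "send_rows", "kwargs": {"series": [{"wx": -0.001,"wy": -0.001,"wz": -0.001,"dx": 0,"dy": -0.05,"dz": -0.06,"fingers": 255},{"wx": 0,"wy": 0,"wz": 0,"dx": 0,"dy": 0,"dz": -0.04,"fingers": 255}], "newtons": 40}}

```text
t: 21.4
tool_pos: [0.5125, -0.3368, 0.1523]
orientation: [2.553, 1.83, 0.001]
force: [-0.3, 0.7, 2.7]
opening: 0.0256
```

```bash
python3 -c "
from h import *
hs()"
```

```text
t 21.4 pos [ 0.5125 -0.3368  0.1523] yaw 1.2442 tilt [ 8.e-04  1.e-04 -1.e+00] F [-0.3  0.7  2.7] M [ 0.11  0.42 -0.09] op 0.0256
need cm [-0.06 -0.    0.  ] w [-0.0001  0.0008  0.0001]
out mm 0.2 lateral -0.5 up -0.0
```

{"fn": "send_rows", "kwargs": {"series": [{"wx": 0,"wy": 0,"wz": 0,"dx": -0.03,"dy": 0,"dz": 0,"fingers": 170},{"wx": 0,"wy": 0,"wz": 0,"dx": 0,"dy": 0,"dz": 0,"fingers": 140},{"wx": 0,"wy": 0,"wz": 0,"dx": 0,"dy": 0,"dz": 0,"fingers": 100},{"wx": 0,"wy": 0,"wz": 0,"dx": 0,"dy": 0,"dz": 0,"fingers": 60},{"wx": 0,"wy": 0,"wz": 0,"dx": 0,"dy": 0,"dz": 0,"fingers": 20},{"wx": 0,"wy": 0,"wz": 0,"dx": 0,"dy": 0,"dz": 0,"fingers": 0},{"wx": 0,"wy": 0,"wz": 0,"dx": 0,"dy": 0,"dz": 0,"fingers": 0},{"wx": 0,"wy": 0,"wz": 0,"dx": 0,"dy": 0,"dz": 0,"fingers": 0}], "newtons": 40}}

```text
t: 22.07
tool_pos: [0.5128, -0.3377, 0.1533]
orientation: [2.551, 1.829, 0.002]
force: [0.0, -0.9, -0.3]
opening: 0.0732
```

```bash
python3 -c "
from h import *
hs()
crop(robot.read_camera('wrist'),0,560,0,420,1.4,'pics/w9.png')"
```

```text
t 22.07 pos [ 0.5128 -0.3377  0.1533] yaw 1.244 tilt [ 0.0029 -0.002  -1.    ] F [ 0.  -0.9 -0.3] M [-0.09  0.1  -0.  ] op 0.0732
need cm [-0.09  0.09 -0.1 ] w [0.002  0.0029 0.0003]
out mm -0.5 lateral -1.1 up 1.0
```

View pics/w9.png

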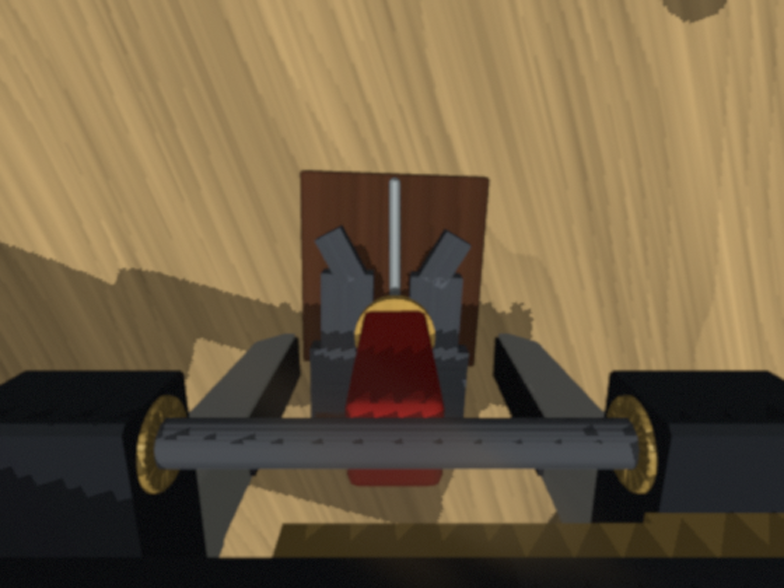

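{"fn": "send_rows", "kwargs": {"series": [{"wx": 0,"wy": 0,"wz": 0,"dx": 0,"dy": 0,"dz": 0.5,"fingers": 0},{"wx": 0,"wy": 0,"wz": 0,"dx": 0,"dy": 0,"dz": 1,"fingers": 0},{"wx": 0,"wy": 0,"wz": 0,"dx": 0,"dy": 0,"dz": 2,"fingers": 0},{"wx": 0,"wy": 0,"wz": 0,"dx": 0,"dy": 0,"dz": 3,"fingers": 0},{"wx": 0,"wy": 0,"wz": 0,"dx": 0,"dy": 0,"dz": 3,"fingers": 0},{"wx": 0,"wy": 0,"wz": 0,"dx": 0,"dy": 0,"dz": 2,"fingers": 0},{"wx": 0,"wy": 0,"wz": 0,"dx": -1,"dy": -1,"dz": 1,"fingers": 0},{"wx": 0,"wy": 0,"wz": 0,"dx": -2.5,"dy": -1.5,"dz": 0,"fingers": 0},{"wx": 0,"wy": 0,"wz": 0,"dx": -2.5,"dy": -1.5,"dz": 0,"fingers": 0},{"wx": 0,"wy": 0,"wz": 0,"dx": -2,"dy": -1,"dz": 0,"fingers": 0},{"wx": 0,"wy": 0,"wz": 0,"dx": -1,"dy": -0.5,"dz": 0,"fingers": 0},{"wx": 0,"wy": 0,"wz": 0,"dx": 0,"dy": 0,"dz": 0,"fingers": 0},{"wx": 0,"wy": 0,"wz": 0,"dx": 0,"dy": 0,"dz": 0,"fingers": 0}]}}

```text
t: 23.2
tool_pos: [0.4156, -0.3953, 0.2913]
orientation: [2.546, 1.828, 0.0]
force: [-0.1, 0.2, 0.6]
opening: 0.0929
```

```bash
python3 -c "
from h import *
hs()
t=robot.read_camera('top');s=robot.read_camera('scene')
crop(t,0,560,0,420,1.4,'pics/t10.png');crop(s,80,430,80,360,2.2,'pics/s10.png')
print(cv2.absdiff(t[:,:,::-1],cv2.imread('pics/top0.png'))[135:175,325:370].mean())"
```

```text
t 23.2 pos [ 0.4156 -0.3953  0.2913] yaw 1.2455 tilt [ 0.0044 -0.0059 -1.    ] F [-0.1  0.2  0.6] M [-0.1   0.08  0.03] op 0.0929
need cm [  9.63   5.85 -13.9 ] w [ 0.0059  0.0044 -0.0012]
out mm -86.3 lateral 72.4 up 139.0
1.9296296296296296
```

View pics/t10.png

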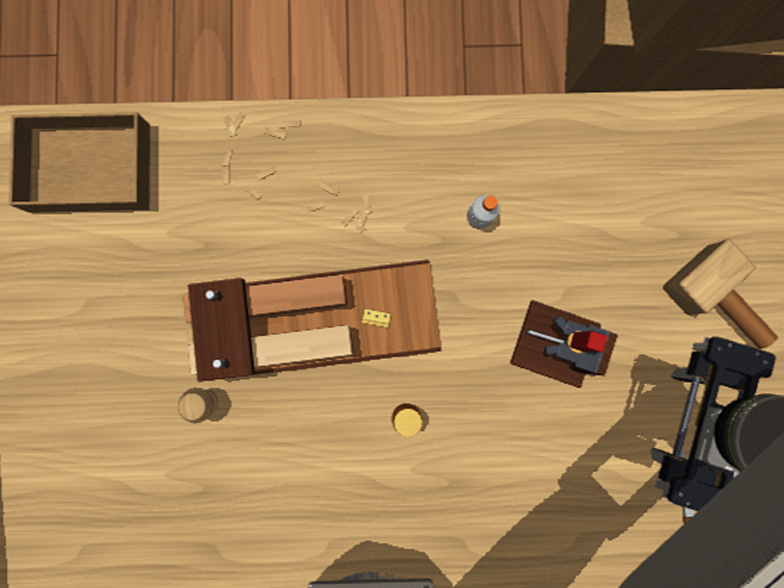

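View pics/s10.png

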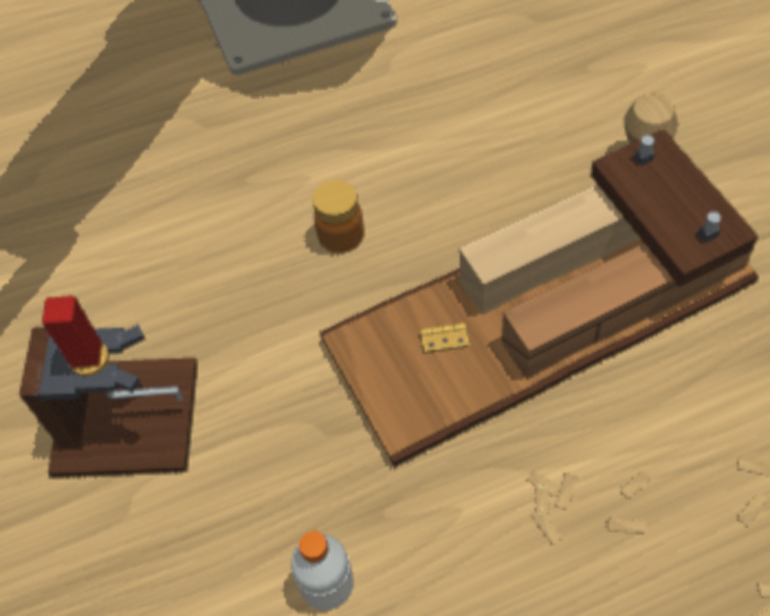

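The hinge lies at about (376,318) in the top view, on the plank and clear of the mouth. The rod hangs upright in its stand, and the bottle, head and jar have not moved.

```bash
python3 -c "
from plant import robot
print(robot.close_job())"
```

```text
the job is handed in; nothing more can be done
None
```

The hinge is out of the gap and lies flat on the plank, about 20 mm clear of the beams. The rod is back upright in its stand, and I handed the job in at about 23 s.

- **Raking:** I gripped the rod by its handle, passed the toe over the hinge and under the cross board, and pulled the hinge out with the toe alone. I felt for the plank about every 5 to 10 mm on the way. The hinge followed the toe and turned slightly once it was past the mouth.
- **Forces:** The first touch, behind the hinge, read about 14 N, which was firmer than I intended. Every later touch read under about 6 N.
- **Last checks:** Before hand-in, the top and scene pictures showed the hinge clear of the beams and the rod hanging with its toe pointing away from the post. The bottle, head and jar looked to be where they started. The gripper was open and well clear, with no contact force. No check failed or disagreed; the cameras agreed with each other to within a few millimetres.

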